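# Clear the salsa counter at closing time

## Task

Clear the counter for the night: hang every small steel pail by its handle on a hook of the rack, one pail to a hook, and hang the wooden masher by its eye on the rack's straight peg. Stack all the small closed clear trays (with white lids) on the steel riser plate in one column, centred on the plate, edges flush and long sides along its long side. Leave the salsa bowl and the ramekin where they are.

Things in the scene. Friction and masses are not known exactly. Their poses are not given: they have to be found in the camera images.
- pail1: Open steel pail with rigid upright bail handle of 8 mm round bar. 62 mm over the rim, foot 48, rim 64 high, handle top 122 high, 0.12 kg. Handle: upright legs at y = -28 and +28 mm (64 over outsides), straight from rim to z = 104, then slanting in to a level top bar along y from -18 to +18 mm; window under the bar 50 mm high. Origin: centre of the foot; z up, x through the window. May be absent.
- pail1_bar (a point): Middle of the axis of pail1's handle top bar, 118 mm above the foot; axes as the pail's (y along the bar).
- pail2: Pail like pail1, the same in every size. May be absent.
- pail2_bar (a point): Middle of the axis of pail2's handle top bar, 118 mm above the foot; axes as the pail's (y along the bar).
- pail3: Pail like pail1, the same in every size. May be absent.
- pail3_bar (a point): Middle of the axis of pail3's handle top bar, 118 mm above the foot; axes as the pail's (y along the bar).
- masher: Short wooden bean masher standing on its head: disc 68 mm across, 16 thick; neck 26 across; round grip 42 across from z = 67 to 115 mm; on top an upright steel ring (the eye), 6 mm wire, 25 mm clear inside, 37 outside, in the plane of y and z (hole looks along x), top at 147 mm. 0.18 kg. Origin: centre of the underside of the head, z up.
- masher_eye (a point): Centre of the masher's eye ring, 128 mm above the underside; axes as the masher's (x through the hole).
- box1: Closed clear plastic tray with a white snap lid, a plain closed box outside: 96 mm (x) by 66 mm (y) by 34 mm high, flat top and bottom, 0.16 kg. Origin: centre of the underside, z up. May be absent.
- box2: Closed tray like box1, the same in every size. May be absent.
- box3: Closed tray like box1, the same in every size. May be absent.
- box4: Closed tray like box1, the same in every size. May be absent.
- rack: Fixed steel rack. Origin on the counter under the middle of its cross bar (12 mm round, axis 250 mm up, along y from -215 to +215 mm); 14 mm posts stand 25 mm behind the bar (+x) at both ends. Its front looks along its -x, to the robot. Three hooks and one peg stick out of the bar to the front, about 110 mm apart, in any order; nothing rises over 270 mm.
- hook1_seat (a point): Hook of 8 mm round steel on the bar of the rack, pointing to its own -x: level for 30 mm, dipping to a trough 50 mm out, then an upturned tip ending 76 mm out, its top 22 mm above this point. Site: where the axis of a pail top bar lies when it hangs in the trough (50 mm out, 246 mm up); x back to the bar, y along the rack, z up.
- hook2_seat (a point): The same point and axes for another hook like hook1.
- hook3_seat (a point): The same point and axes for another hook like hook1.
- peg_mid (a point): Straight peg of 8 mm round steel on the rack: it starts at the axis of the bar (250 mm up) and points to its own -x, rising 15 degrees, 75 mm long, no upturned tip. Site: on its axis, 40 mm along the peg from the axis of the bar (260 mm up); x level, back to the bar, y along the rack, z up.
- riser_top (a point): Centre of the flat top of a fixed stainless riser plate, 120 mm (x) by 90 mm (y), 14 mm high, on the right of the counter; x along its long side, z up.
- bowl: Bystander: cobalt ceramic salsa bowl, 80 mm across, 42 mm high. Origin: centre of its underside.
- ramekin: Bystander: terracotta ramekin, 60 mm across, 34 mm high. Origin: centre of its underside.

How it is judged:
By the outcome, as a careful person would: the job done as asked, in the order asked, and still so for the second after the job is handed in, with the robot touching nothing.
Of pail1, pail2, pail3 only 2 to 3 are there at a start; the rules pass over those that are not, and their reading is None.
Of box1, box2, box3, box4 only 3 to 4 are there at a start; the rules pass over those that are not, and their reading is None.
At some moment in a run one of box1, box2, box3, box4 may be knocked a few centimetres aside while the robot is not near it.
It also fails if it takes over 210 s, if anything falls off the work surface, if the arm or the gripper's body presses on something with over 40 N, if the wrist force passes 120 N, or if a joint passes its speed limit or range.

## Robot

A 7-joint arm with a two-finger parallel gripper is mounted at the origin on the work surface. World frame = base frame: x ahead of the robot, y to its left, z up, the work surface at z = 0. Lengths are in m, angles in rad, forces in N, time in s.
With the tool pointing down it reaches from about 0.425 to 0.925 m from the base axis. Payload 6.8 kg.
Tool frame: the origin (TCP) lies midway between the tips of the shut fingers; the grasp point (between the pads) lies 19 mm behind it (bot.pinch_z is the distance from the TCP to the grasp point, in m); z points along the fingers, y is the line along which they close (so a half turn about z gives the same grasp; the last joint's range is limited). The gripper opens to 85 mm and grips with 20 to 120 N. Pads are 22 mm wide; open, the fingers measure 114 mm over their backs; the gripper's body (76 mm by 85 mm) begins 54 mm behind the grasp point. The pads swing forward as they close: fully open they stand 13 mm farther back than shut.
Start: joints at [1.157, 0.477, 0.022, 1.555, -0.011, 1.109, -0.083], TCP at [0.203, -0.644, 0.231] pointing down, gripper open.
Joint ranges: [-2.96, 2.96], [-0.34, 2.1], [-1.41, 1.46], [0.24, 2.44], [-1.37, 4.51], [0.17, 1.92], [-2.96, 2.96]. Speed limits (rad/s): [2.39, 2.39, 3.14, 3.14, 3.14, 3.14, 3.14].

## Interface

Orientations are given as a unit quaternion [w, x, y, z].
In Python, from station import bot, imaging gives the robot as it stands. The module is installed in compiled form; this text tells all that it offers.
- The arm moves only by the tool carry_out, never from a script. Its argument "targets" is a list of rows, each a list of 5 numbers: the shift along the tool's x, y, z in cm, then the turn about the tool's z in degrees, then the opening, from -1 (shut) to 1 (fully open). In form: [[x, y, z, yaw, gripper], ...]. A call has 1 to 12 rows; each row shifts and turns the commanded pose from where the row before left it, along the tool's axes as they then stand; what a row does not reach is not made up. A row lasts 1/10 s, in which the tool goes at most 50 mm and 8.59 degrees, less where a joint would pass 70% of its speed; a pose out of reach is approached as far as the arm can. A call is refused whole if a number of a shift passes 5 or a number of a turn 8.59, either way. A call with a gripper value outside its range is refused whole. The fingers move at their own pace and stop on an object; "force" is the grip in N (left out, the last holds). Time passes only in rows, so rows that do not move let the fingers close. It gives the time, the measured TCP pose, the force, the opening and the grip force at its end, in the units of the state.
- bot.get_obs(): the state, without advancing time (a new reading comes with each control period).
- imaging.read_camera(name): name is "scene" or "top"; returns the picture (400x640x3 uint8, red, green, blue); there is no depth.
- imaging.calibration(name): a dict with "fx", "fy", "cx", "cy" (pixels), "extrinsics" (4x4, takes a point from world to camera coordinates). Camera axes: x right, y up, looking along -z (the intrinsics and any distortion apply to the point x, -y, -z); pixel columns grow to the right and rows downward; lengths in m; the calibration is good to about 2 mm. A picture is of the moment at which its call begins. calibration takes no time and is no camera call.
- bot.hand_in(): hands the job in; it is judged then, once.
The state is a dict: "t": time; "q": joint angles; "joint_vel": joint speeds; "joint_torque": joint torques, N m; "eef_pos": TCP position; "tool_rot": TCP orientation; "contact_force": force on the tool from outside, world axes, zero at the start; "torque": the same for the moment, N m; "gripper_width": opening from 0.0 (shut) to 1.0 (fully open); "grasp_force": force on a finger pad.
Only numpy, scipy, OpenCV 4.12 (cv2) and the standard library are available. Lean on these libraries where they do the work, as an engineer would, in place of code of your own. Each camera call takes 0.05 s, during which the arm holds its last target. There are 200 camera calls.

## Working session

There is one attempt and no reset: what is moved stays moved. The work goes in short steps, Python scripts to look and compute and a tool call to move; the robot and the scene stay as the last step left them, time stands still between calls to the robot, and variables do not carry over. Pictures are saved under pics/ and viewed, at most 14 in all, crops included, and the job is handed in when it is done.

Besides the shell and the picture viewer there is one more tool, called after "Call:" as name([rows], argument=value, ...), one row to a line, values as JSON. carry_out: Moves the arm, as the interface text tells. Its arguments: {"type":"object","properties":{"targets":{"type":"array"},"force":{"type":"number"}},"required":["targets"]}

```bash
mkdir -p pics; cat > h.py <<'E'
import numpy as np, cv2
from station import bot, imaging
def snap(cam,fn,crop=None,s=1):
    im=imaging.read_camera(cam)[:,:,::-1].copy()
    cv2.imwrite('pics/raw_'+fn,im)
    if crop: x0,y0,x1,y1=crop; im=im[y0:y1,x0:x1]
    if s!=1: im=cv2.resize(im,None,fx=s,fy=s,interpolation=cv2.INTER_CUBIC)
    cv2.imwrite('pics/'+fn,im)
def proj(cam,P):
    c=imaging.calibration(cam); E=np.array(c['extrinsics']); p=np.c_[np.atleast_2d(P),np.ones(len(np.atleast_2d(P)))]@E.T
    return np.c_[c['cx']+c['fx']*p[:,0]/-p[:,2], c['cy']-c['fy']*p[:,1]/-p[:,2]]
def ray(cam,u,v):
    c=imaging.calibration(cam); E=np.array(c['extrinsics']); R=E[:3,:3]; o=-R.T@E[:3,3]
    d=R.T@np.array([(u-c['cx'])/c['fx'],-(v-c['cy'])/c['fy'],-1]); return o,d
def atz(cam,u,v,z):
    o,d=ray(cam,u,v); return o+d*(z-o[2])/d[2]
E
python3 - <<'E'
from h import *
for c in ['scene','top']:
    k=imaging.calibration(c); print(c,{a:(np.round(b,3).tolist()) for a,b in k.items()}, ray(c,320,200))
    snap(c,c+'0.png',s=1.25)
o=bot.get_obs(); print(o, bot.pinch_z)
E
```

```text
scene {'fx': 363.576, 'fy': 363.576, 'cx': 319.387, 'cy': 200.871, 'extrinsics': [[-0.1, 0.995, -0.023, 0.058], [-0.563, -0.038, 0.825, 0.145], [0.82, 0.096, 0.564, -1.376], [0.0, 0.0, 0.0, 1.0]]} (array([1.21605646, 0.07946843, 0.65772256]), array([-0.82175194, -0.09395788, -0.56205361]))
top {'fx': 507.206, 'fy': 507.206, 'cx': 320.535, 'cy': 198.459, 'extrinsics': [[0.096, -0.995, 0.001, -0.041], [0.974, 0.094, 0.205, -0.521], [-0.204, -0.019, 0.979, -1.597], [0.0, 0.0, 0.0, 1.0]]} (array([ 0.18554594, -0.02161841,  1.66985766]), array([ 0.20094163,  0.01950179, -0.97941436]))
{'t': 0.1, 'q': array([ 1.15690048,  0.4777173 ,  0.02234743,  1.55635504, -0.01151719,
        1.10930697, -0.08309558]), 'joint_vel': array([ 0.00139433, -0.0001165 ,  0.00198595, -0.00508228, -0.00159129,
        0.003314  ,  0.00099553]), 'joint_torque': array([ 4.54625260e-03, -5.97761965e+01,  1.61360465e+00, -2.81955564e+01,
        1.28480309e-02,  5.04329684e-03,  4.87730108e-05]), 'eef_pos': array([ 0.20303889, -0.64317394,  0.23042208]), 'tool_rot': array([-8.09720857e-04,  9.88332574e-01,  1.52309012e-01, -1.79200679e-04]), 'contact_force': array([ 0.49952252, -0.52800335, -0.93993876]), 'torque': array([-0.02738449,  0.0139766 ,  0.00859559]), 'grasp_force': 0.0, 'gripper_width': 0.9969786096383403} 0.0187
```

View pics/scene0.png

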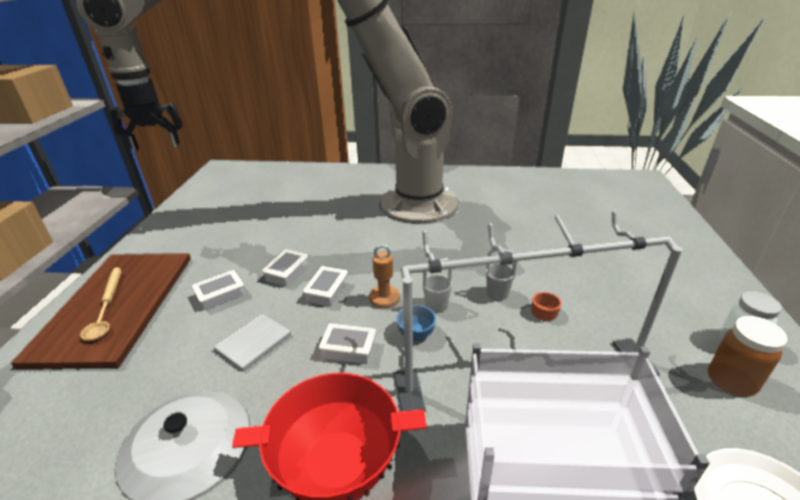

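View pics/top0.png

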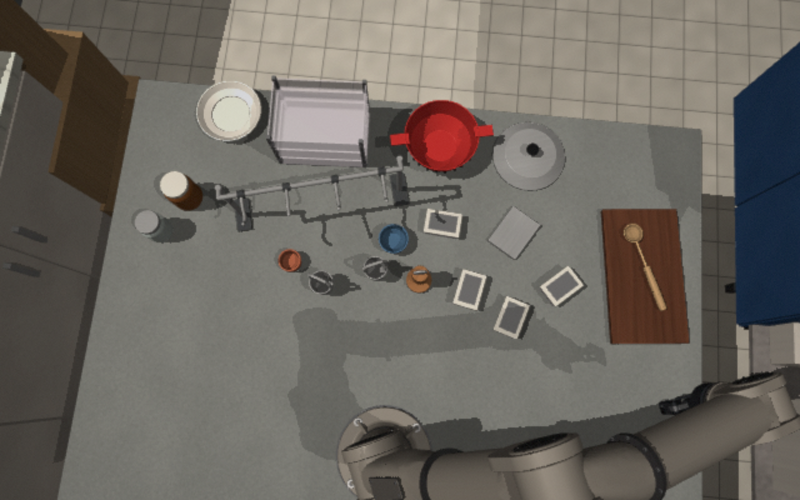

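The scene shows two pails, the masher, four trays, the riser and the rack. Next, enlarged crops for measuring.

```bash
python3 - <<'E'
import cv2
t=cv2.imread('pics/raw_top0.png'); s=cv2.imread('pics/raw_scene0.png')
f=lambda im,x0,y0,x1,y1,k:cv2.resize(im[y0:y1,x0:x1],None,fx=k,fy=k,interpolation=cv2.INTER_CUBIC)
import numpy as np
cv2.imwrite('pics/tA.png',f(t,160,120,360,250,4)); cv2.imwrite('pics/tB.png',f(t,310,150,480,280,4.5))
cv2.imwrite('pics/sA.png',f(s,290,165,560,265,2.96))
E
```

```text
(no output)
```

View pics/tA.png

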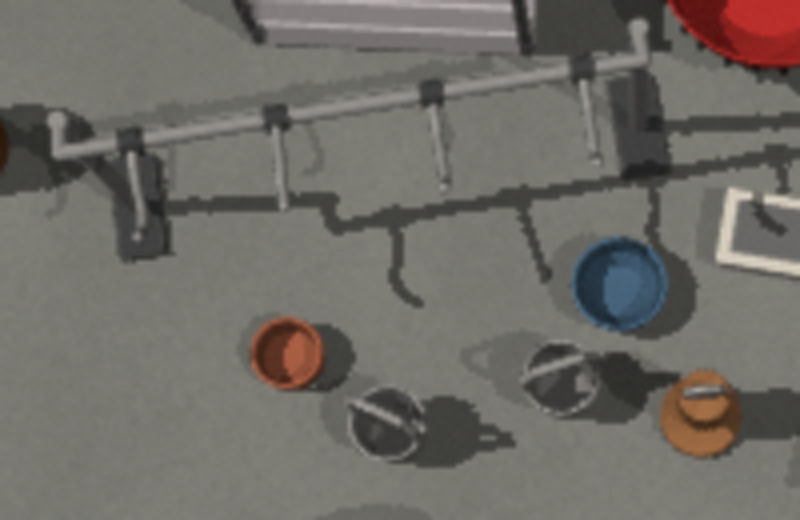

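View pics/tB.png

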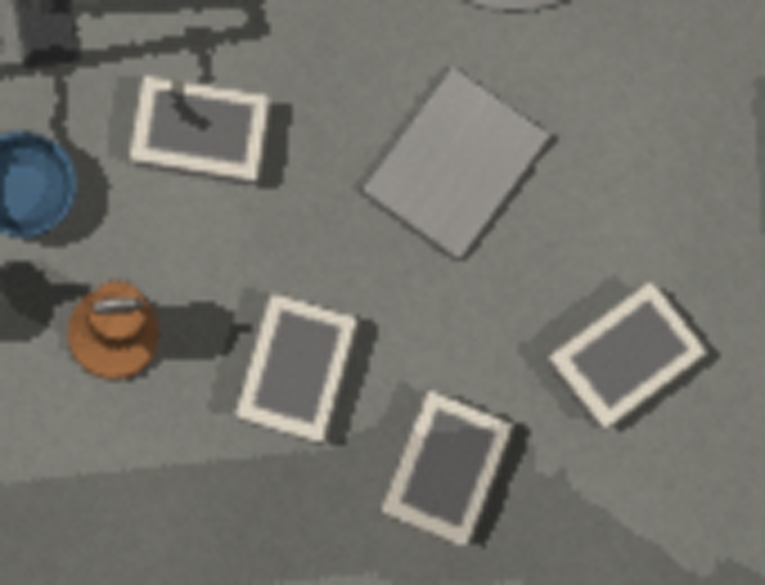

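View pics/sA.png

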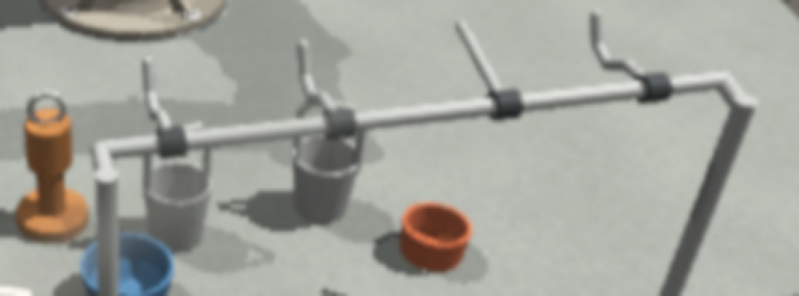

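```bash
cat > m.py <<'E'
from h import *
A=lambda x,y,z:atz('top',160+x/4,120+y/4,z)
B=lambda x,y,z:atz('top',310+x/4.5,150+y/4.5,z)
S=lambda x,y,z:atz('scene',290+x/2.96,165+y/2.96,z)
E
python3 - <<'E'
from m import *
np.set_printoptions(precision=4,suppress=True)
L,R=A(58,152,.25),A(645,60,.25); print('bar',L,R,np.linalg.norm(L-R))
LS,RS=S(728,82,.25),S(100,150,.25); print('barS',LS,RS,np.linalg.norm(LS-RS))
for n,a,s in [('c1',(130,140),(654,86)),('c2',(276,116),(507,103)),('c3',(431,92),(340,122)),('c4',(583,66),(173,140))]:
    print(n,A(*a,.25),S(*s,.25))
for n,a,s,z in [('t1',(137,234),(595,14),.268),('t2p',(284,204),(461,24),.2694),('t3',(444,186),(301,44),.268),('t4',(596,160),(147,62),.268)]:
    print(n,A(*a,z),S(*s,z))
print('pA rim',A(387,423,.064)); print('pB rim',A(560,378,.064))
for z in (.104,): print(A(350,402,z),A(425,430,z),A(525,376,z),A(585,356,z))
print('masher head',A(700,415,.016),'grip',A(703,402,.115),'eye top',A(687,394,.144),A(722,391,.144),'scene eye',S(46,106,.128))
for n,c in dict(b1=[(146,76),(270,96),(258,182),(130,160)],b2=[(275,295),(356,318),(323,441),(237,414)],b3=[(433,390),(513,424),(466,546),(383,510)],b4=[(652,283),(708,352),(605,427),(551,355)],riser=[(453,66),(555,137),(461,259),(360,188)]).items():
    z=.014 if n=='riser' else .034
    P=np.array([B(*p,z) for p in c])[:,:2]; r=cv2.minAreaRect((P*1000).astype(np.float32)); 
    e=[np.linalg.norm(P[i]-P[i-1]) for i in range(4)]
    # long dir
    d=P[1]-P[0]; d2=P[2]-P[3]; q=P[2]-P[1]; q2=P[3]-P[0]
    l=(d+d2) if np.linalg.norm(d)>np.linalg.norm(q) else (q+q2)
    print(n,P.mean(0),np.round(e,4),'long ang',np.degrees(np.arctan2(l[1],l[0]))%180)
print('bowl',A(620,284,.042),'ram',A(288,353,.034))
E
```

```text
bar [0.5604 0.4398 0.25  ] [0.6712 0.0217 0.25  ] 0.432492593679702
barS [0.5648 0.4414 0.25  ] [0.6715 0.0236 0.25  ] 0.4312072965543654
c1 [0.5744 0.389  0.25  ] [0.5731 0.3907 0.25  ]
c2 [0.6027 0.2857 0.25  ] [0.6005 0.2886 0.25  ]
c3 [0.6317 0.1752 0.25  ] [0.6301 0.1769 0.25  ]
c4 [0.6622 0.0665 0.25  ] [0.6576 0.0692 0.25  ]
t1 [0.501  0.3686 0.268 ] [0.5078 0.3662 0.268 ]
t2p [0.5326 0.2671 0.2694] [0.5306 0.2682 0.2694]
t3 [0.5571 0.1552 0.268 ] [0.563  0.1543 0.268 ]
t4 [0.5868 0.049  0.268 ] [0.5934 0.0489 0.268 ]
pA rim [0.4119 0.2036 0.064 ]
pB rim [0.4615 0.0698 0.064 ]
[0.42   0.2288 0.104 ] [0.4036 0.1679 0.104 ] [0.4536 0.0949 0.104 ] [0.4739 0.0498 0.104 ]
masher head [ 0.45   -0.0456  0.016 ] grip [ 0.4446 -0.0456  0.115 ] eye top [ 0.4447 -0.0324  0.144 ] [ 0.4496 -0.0588  0.144 ] scene eye [ 0.4478 -0.0461  0.128 ]
b1 [ 0.6048 -0.0967] [0.0652 0.093  0.0661 0.0954] long ang 85.7455537983371
b2 [ 0.4347 -0.1809] [0.0916 0.0608 0.0931 0.0644] long ang 168.07967489456706
b3 [ 0.3727 -0.2938] [0.0944 0.0618 0.0945 0.0636] long ang 161.86879814840145
b4 [ 0.4668 -0.4188] [0.0926 0.0632 0.0945 0.0637] long ang 130.50300542849055
riser [ 0.6024 -0.2899] [0.1187 0.0923 0.1185 0.0907] long ang 147.43182376656125
bowl [0.548  0.0301 0.042 ] ram [0.466  0.2957 0.034 ]
```

Two-camera agreement is good: the rack parts match within a few mm, the tray and riser sizes match, and the bar length is 0.43. Next I'll check the pail, masher and hook hypotheses with an overlay.

```bash
cat > ov.py <<'E'
from h import *
def pts(T,yaw,L):
    c,s=np.cos(np.radians(yaw)),np.sin(np.radians(yaw)); L=np.array(L,float)
    return np.c_[T[0]+c*L[:,0]-s*L[:,1],T[1]+s*L[:,0]+c*L[:,1],T[2]+L[:,2]]
w=np.linspace(0,2*np.pi,40)
circ=lambda r,z:np.c_[r*np.cos(w),r*np.sin(w),0*w+z]
handle=[(0,-.028,.064),(0,-.028,.104),(0,-.018,.118),(0,.018,.118),(0,.028,.104),(0,.028,.064)]
eye=np.c_[0*w,.0155*np.cos(w),.128+.0155*np.sin(w)]
def draw(cam,im,items,x0,y0,k):
    for P,col in items:
        q=(proj(cam,P)-[x0,y0]+.5)*k
        cv2.polylines(im,[np.round(q*8).astype(int)],False,col,1,cv2.LINE_AA,3)
E
python3 - <<'E'
from ov import *
R=(0,0,255);G=(0,255,0);Y=(0,255,255)
it=[]
for T,yaw in [((.4118,.2015,0),-15),((.4625,.071,0),22)]:
    it+=[(pts(T,yaw,circ(.031,.064)),G),(pts(T,yaw,circ(.024,0)),Y),(pts(T,yaw,handle),R)]
T=(.4475,-.0457,0)
it+=[(pts(T,10,circ(.034,.016)),G),(pts(T,10,eye),R),(pts(T,10,circ(.021,.115)),Y)]
it.append((np.array([(.562,.4405,.25),(.6713,.0227,.25)]),G))
for c in [(.5738,.3898),(.6309,.176),(.66,.0678)]:
    it.append((pts((*c,0),14.8,[(0,0,.25),(-.03,0,.25),(-.05,0,.238),(-.076,0,.264)]),R))
it.append((pts((.6016,.2871,0),14.8,[(0,0,.25),(-.0724,0,.2694)]),R))
t=cv2.imread('pics/raw_top0.png'); s=cv2.imread('pics/raw_scene0.png')
f=lambda im,x0,y0,x1,y1,k:cv2.resize(im[y0:y1,x0:x1],None,fx=k,fy=k,interpolation=cv2.INTER_CUBIC)
a=f(t,165,125,365,240,4); draw('top',a,it,165,125,4)
b=f(s,290,165,560,265,2.96); draw('scene',b,it,290,165,2.96)
b=cv2.copyMakeBorder(b,0,0,0,1,0)
n=600-a.shape[0]; cv2.imwrite('pics/ov1.png',np.vstack([a,b[:n,:800]]))
E
```

```text
(no output)
```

View pics/ov1.png

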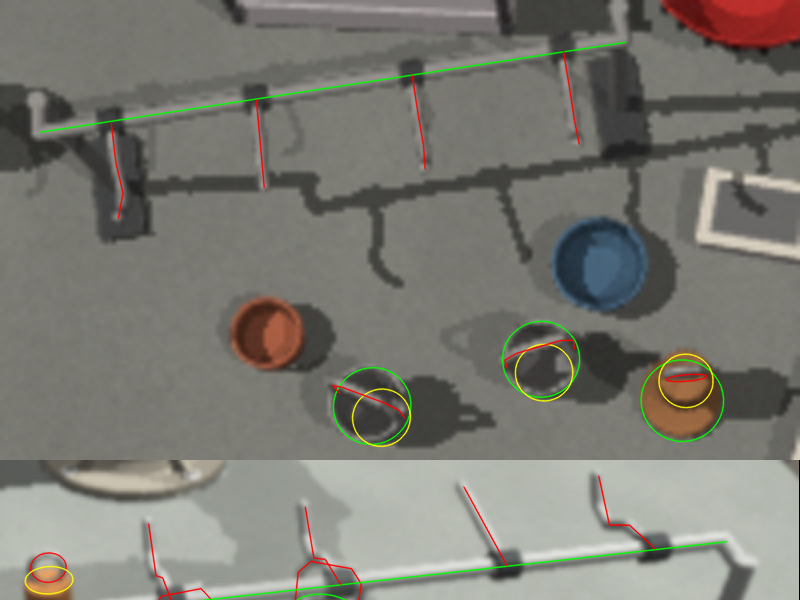

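The overlay fits within about 2 mm everywhere. Next is a row planner, then pail B (yaw 22°).

```bash
cat > plan.py <<'E'
from h import *
def state():
    o=bot.get_obs(); w,x,y,z=o['tool_rot']; a=np.degrees(2*np.arctan2(y,x)); a=(a+180)%360-180
    return o,np.array(o['eef_pos']),a
def plan(wps,g,p=None,a=None,st=4.8,sa=8.4):
    "wps: (x,y,z,a) TCP; prints rows"
    if p is None: o,p,a=state(); print('t',round(o['t'],1),'p',p.round(4),'a',round(a,2),'F',o['contact_force'].round(1),'w',round(o['gripper_width'],3),'gf',round(o['grasp_force'],1),'q7',round(o['q'][6],2))
    p=np.array(p,float)
    for W in wps:
        t=np.array(W[:3]); n=max(1,int(np.ceil(max(np.linalg.norm(t-p)*100/st,abs(W[3]-a)/sa-1e-9))))
        rows=[]; p0,a0=p.copy(),a
        for i in range(n):
            d=(p0+(t-p0)*(i+1)/n-p)*100; c,s=np.cos(np.radians(a)),np.sin(np.radians(a))
            r=[c*d[0]+s*d[1],s*d[0]-c*d[1],-d[2]]; r=np.round(r,1 if i<n-1 else 2)
            dy=round(-((a0+(W[3]-a0)*(i+1)/n)-a),1)
            p=p+np.array([c*r[0]+s*r[1],s*r[0]-c*r[1],-r[2]])/100; a-=dy
            rows.append([*[float(v)+0. for v in r],dy,g])
        print(len(rows),str(rows).replace(' ','')); 
E
python3 - <<'E'
from plan import *
plan([(.44,-.28,.32,17.5),(.4625,.071,.26,22),(.4625,.071,.075,22)],1)
E
```

```text
t 0.1 p [ 0.203  -0.6432  0.2304] a 17.52 F [ 0.5 -0.5 -0.9] w 0.997 gf 0.0 q7 -0.08
10 [[3.4,-2.7,-0.9,np.float64(0.0),1],[3.3,-2.8,-0.9,np.float64(0.0),1],[3.4,-2.7,-0.9,np.float64(0.0),1],[3.3,-2.8,-0.9,np.float64(0.0),1],[3.4,-2.7,-0.9,np.float64(0.0),1],[3.3,-2.8,-0.9,np.float64(0.0),1],[3.4,-2.7,-0.9,np.float64(0.0),1],[3.3,-2.8,-0.9,np.float64(0.0),1],[3.4,-2.7,-0.9,np.float64(0.0),1],[3.33,-2.8,-0.86,np.float64(0.0),1]]
8 [[1.6,-4.1,0.8,np.float64(-0.6),1],[1.6,-4.1,0.7,np.float64(-0.5),1],[1.7,-4.0,0.8,np.float64(-0.6),1],[1.7,-4.1,0.7,np.float64(-0.5),1],[1.7,-4.0,0.8,np.float64(-0.6),1],[1.8,-4.1,0.7,np.float64(-0.6),1],[1.9,-3.9,0.8,np.float64(-0.5),1],[1.83,-4.03,0.7,np.float64(-0.6),1]]
4 [[0.0,0.0,4.6,np.float64(0.0),1],[0.0,0.0,4.7,np.float64(0.0),1],[0.0,0.0,4.6,np.float64(0.0),1],[0.0,0.0,4.6,np.float64(0.0),1]]
```

Call:
carry_out([
  [3.4, -2.75, -0.9, 0, 1],
  [3.35, -2.75, -0.9, 0, 1],
  [3.35, -2.75, -0.9, 0, 1],
  [3.35, -2.75, -0.9, 0, 1],
  [3.35, -2.75, -0.9, 0, 1],
  [3.35, -2.75, -0.9, 0, 1],
  [3.35, -2.75, -0.9, 0, 1],
  [3.35, -2.75, -0.9, 0, 1],
  [3.35, -2.75, -0.9, 0, 1],
  [3.35, -2.75, -0.9, 0, 1],
  [0, 0, 0, 0, 1],
])

```text
t: 1.2
eef_pos: [0.4446, -0.2742, 0.3225]
tool_rot: [-0.0, 0.988, 0.157, 0.002]
contact_force: [0.6, -0.8, -0.3]
gripper_width: 0.997
grasp_force: 0.0
```

Call:
carry_out([
  [1.6, -4.1, 0.8, -0.6, 1],
  [1.6, -4.1, 0.7, -0.5, 1],
  [1.7, -4.0, 0.8, -0.6, 1],
  [1.7, -4.1, 0.7, -0.5, 1],
  [1.7, -4.0, 0.8, -0.6, 1],
  [1.8, -4.1, 0.7, -0.6, 1],
  [1.9, -3.9, 0.8, -0.5, 1],
  [1.83, -4.0, 0.7, -0.6, 1],
  [0, 0, 0, 0, 1],
  [0, 0, 0, 0, 1],
])

```text
t: 2.2
eef_pos: [0.4627, 0.0706, 0.2608]
tool_rot: [0.0, 0.981, 0.192, -0.001]
contact_force: [-0.3, -0.2, 0.0]
gripper_width: 0.997
grasp_force: 0.0
```

```bash
sed -i 's/dy=round(-/dy=round(-float/; s/float((a0/float((a0/' plan.py; python3 - <<'E'
from plan import *
plan([(.4625,.071,.23,22),(.4625,.071,.075,22)],1)
E
```

```text
t 2.2 p [0.4627 0.0706 0.2608] a 22.15 F [-0.3 -0.2  0. ] w 0.997 gf 0.0 q7 -1.54
1 [[0.0,-0.05,3.08,0.1,1]]
4 [[0.0,0.0,3.9,0.0,1],[0.0,0.0,3.9,0.0,1],[0.0,0.0,3.8,0.0,1],[0.0,0.0,3.9,0.0,1]]
```

Call:
carry_out([
  [0, 0, 3.1, 0, 1],
  [0, 0, 4, 0, 1],
  [0, 0, 4, 0, 1],
  [0, 0, 4, 0, 1],
  [0, 0, 3.5, 0, 1],
  [0, 0, 0, 0, 1],
])

```text
t: 2.8
eef_pos: [0.4598, 0.0673, 0.0717]
tool_rot: [0.0, 0.982, 0.19, -0.004]
contact_force: [-0.7, -0.4, -0.6]
gripper_width: 0.998
grasp_force: 0.0
```

Call:
carry_out([
  [0, 0, 0, 0, 0.4],
  [0, 0, 0, 0, 0.2],
  [0, 0, 0, 0, 0],
  [0, 0, 0, 0, 0],
  [0, 0, 0, 0, 0],
  [0, 0, 0, 0, 0],
  [0, 0, 0, 0, 0],
], force=30)

```text
t: 3.5
eef_pos: [0.4648, 0.0702, 0.0771]
tool_rot: [0.0, 0.982, 0.191, 0.002]
contact_force: [-0.3, -2.2, 8.5]
gripper_width: 0.732
grasp_force: 33.6
```

Call:
carry_out([
  [0, 0, -2, 0, 0],
  [0, 0, -4, 0, 0],
  [0, 0, -4.5, 0, 0],
  [0, 0, -4.5, 0, 0],
  [0, 0, -2, 0, 0],
  [0, 0, 0, 0, 0],
  [0, 0, 0, 0, 0],
])

```text
t: 4.2
eef_pos: [0.4628, 0.0701, 0.2455]
tool_rot: [0.0, 0.982, 0.191, 0.0]
contact_force: [-0.1, -0.3, -1.2]
gripper_width: 0.732
grasp_force: 33.7
```

```bash
python3 - <<'E'
from plan import *
plan([(.544,.037,.247,14.8),(.6117,.055,.247,14.8),(.6117,.055,.205,14.8)],0)
from ov import *
o,p,a=state(); im=imaging.read_camera('scene')[:,:,::-1]; cv2.imwrite('pics/raw_p1.png',im)
T=np.array([p[0],p[1],p[2]-.077]); it=[(pts(T,a,handle),(0,0,255)),(pts(T,a,circ(.031,.064)),(0,255,0)),(pts(T,a,circ(.024,0)),(0,255,255))]
u,v=proj('scene',T+[0,0,.06])[0].astype(int); x0,y0=u-60,v-60
b=cv2.resize(np.ascontiguousarray(im[y0:y0+120,x0:x0+120]),None,fx=4.5,fy=4.5,interpolation=cv2.INTER_CUBIC); draw('scene',b,it,x0,y0,4.5); cv2.imwrite('pics/p1.png',b)
E
```

```text
t 4.2 p [0.4628 0.0701 0.2455] a 22.01 F [-0.1 -0.3 -1.2] w 0.732 gf 33.7 q7 -1.56
2 [[3.1,3.1,-0.1,3.6,0],[3.37,2.81,-0.05,3.6,0]]
2 [[3.5,0.0,0.0,0.0,0],[3.51,-0.01,0.0,0.0,0]]
1 [[0.0,0.0,4.2,0.0,0]]
```

View pics/p1.png

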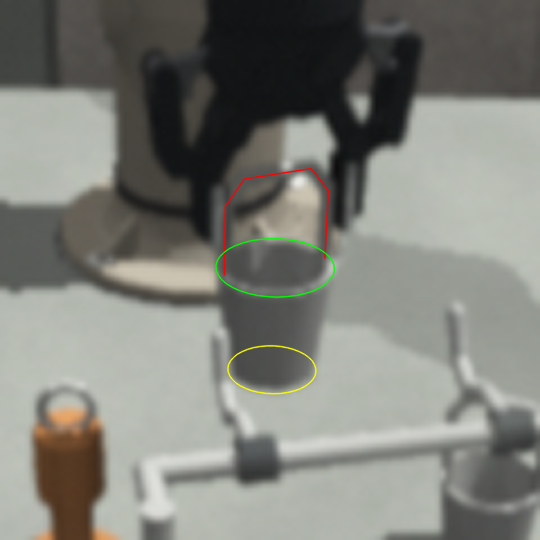

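The pail is held level and matches the model. Hanging it on hook 4.

Call:
carry_out([
  [3.1, 3.1, 0, 3.6, 0],
  [3.37, 2.81, 0, 3.6, 0],
  [0, 0, 0, 0, 0],
  [2.5, 0, 0, 0, 0],
  [2.5, 0, 0, 0, 0],
  [2, 0, 0, 0, 0],
  [0, 0, 0, 0, 0],
  [0, 0, 0, 0, 0],
])

```text
t: 5.05
eef_pos: [0.6107, 0.0552, 0.2433]
tool_rot: [-0.0, 0.992, 0.129, -0.002]
contact_force: [-0.1, -0.1, -2.4]
gripper_width: 0.735
grasp_force: 33.7
```

```bash
python3 - <<'E'
from plan import *
plan([(.6117,.055,.247,14.8),(.6117,.055,.205,14.8)],0)
E
```

```text
t 5.0 p [0.6107 0.0552 0.2433] a 14.86 F [-0.1 -0.1 -2.4] w 0.735 gf 33.7 q7 -1.67
1 [[0.09,0.04,-0.37,0.1,0]]
1 [[0.0,0.0,4.2,-0.0,0]]
```

Lower gently and watch the force.

Call:
carry_out([
  [0.1, 0, 1.2, 0, 0],
  [0, 0, 1.2, 0, 0],
  [0, 0, 0.9, 0, 0],
  [0, 0, 0.5, 0, 0],
  [0, 0, 0, 0, 0],
  [0, 0, 0, 0, 0],
])

```text
t: 5.65
eef_pos: [0.6129, 0.0553, 0.2074]
tool_rot: [-0.0, 0.992, 0.129, 0.0]
contact_force: [0.1, -0.5, -0.1]
gripper_width: 0.737
grasp_force: 33.8
```

Call:
carry_out([
  [0, 0, 0.2, 0, 0],
  [0, 0, 0, 0, 0],
  [0, 0, 0, 0, 0.4],
  [0, 0, 0, 0, 0.7],
  [0, 0, 0, 0, 1],
  [0, 0, 0, 0, 1],
  [0, 0, 0, 0, 1],
  [0, 0, 0, 0, 1],
  [0, 0, 0, 0, 1],
  [0, 0, -1, 0, 1],
  [0, 0, -3, 0, 1],
  [0, 0, -4, 0, 1],
])

```text
t: 6.85
eef_pos: [0.6118, 0.055, 0.2851]
tool_rot: [-0.0, 0.992, 0.129, -0.002]
contact_force: [0.9, -0.6, -0.5]
gripper_width: 1.0
grasp_force: 0.0
```

```bash
python3 - <<'E'
from plan import *
plan([(.53,.06,.32,10),(.4118,.2025,.26,-15),(.4118,.2025,.075,-15)],1)
snap('scene','p2.png',(290,120,560,290),2.9)
E
```

```text
t 6.8 p [0.6118 0.055  0.2851] a 14.83 F [ 0.9 -0.6 -0.5] w 1.0 gf 0.0 q7 -1.65
2 [[-3.9,-1.3,-1.7,2.4,1],[-3.93,-1.11,-1.79,2.4,1]]
5 [[-1.8,-3.2,1.2,5.0,1],[-2.1,-3.1,1.2,5.0,1],[-2.4,-2.8,1.2,5.0,1],[-2.6,-2.6,1.2,5.0,1],[-2.82,-2.44,1.2,5.0,1]]
4 [[0.0,0.0,4.6,0.0,1],[0.0,0.0,4.6,0.0,1],[0.0,0.0,4.7,0.0,1],[-0.01,0.0,4.6,0.0,1]]
```

View pics/p2.png

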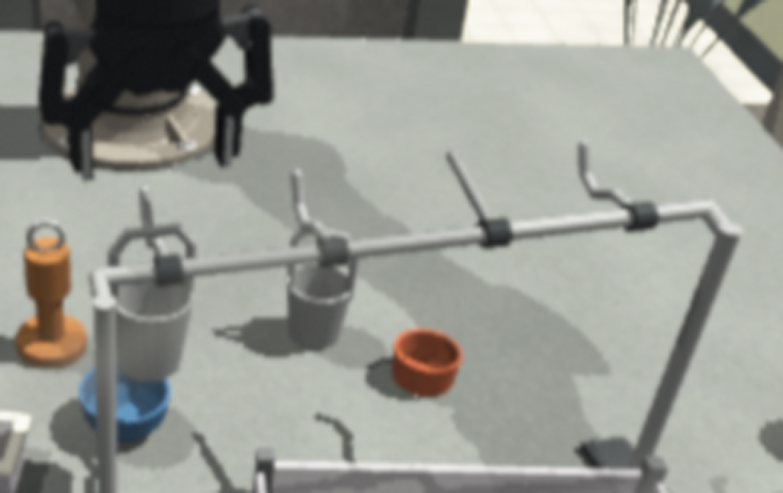

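Pail B hangs on hook 4 (its handle is over the hook near pixel 150,235). Next, pail A.

Call:
carry_out([
  [-3.9, -1.3, -1.7, 2.4, 1],
  [-3.93, -1.11, -1.8, 2.4, 1],
  [-1.8, -3.2, 1.2, 5, 1],
  [-2.1, -3.1, 1.2, 5, 1],
  [-2.4, -2.8, 1.2, 5, 1],
  [-2.6, -2.6, 1.2, 5, 1],
  [-2.82, -2.44, 1.2, 5, 1],
  [0, 0, 0, 0, 1],
  [0, 0, 0, 0, 1],
])

```text
t: 7.8
eef_pos: [0.4128, 0.2034, 0.2609]
tool_rot: [-0.0, 0.992, -0.129, 0.001]
contact_force: [0.3, -0.5, 0.1]
gripper_width: 1.002
grasp_force: 0.0
```

```bash
python3 - <<'E'
from plan import *
plan([(.4118,.2025,.23,-15),(.4118,.2025,.078,-15)],1)
E
```

```text
t 7.8 p [0.4128 0.2034 0.2609] a -14.8 F [ 0.3 -0.5  0.1] w 1.002 gf 0.0 q7 -2.5
1 [[-0.07,0.11,3.09,0.2,1]]
4 [[0.0,0.0,3.8,-0.0,1],[0.0,0.0,3.8,-0.0,1],[0.0,0.0,3.8,-0.0,1],[0.0,0.0,3.8,-0.0,1]]
```

Call:
carry_out([
  [0, 0, 3.1, 0, 1],
  [0, 0, 4, 0, 1],
  [0, 0, 4, 0, 1],
  [0, 0, 4, 0, 1],
  [0, 0, 3.2, 0, 1],
  [0, 0, 0, 0, 1],
  [0, 0, 0, 0, 1],
])

```text
t: 8.5
eef_pos: [0.4139, 0.2024, 0.0779]
tool_rot: [0.0, 0.991, -0.131, -0.0]
contact_force: [-0.4, -0.2, 1.2]
gripper_width: 1.001
grasp_force: 0.0
```

Call:
carry_out([
  [0, 0, 0, 0, 0.4],
  [0, 0, 0, 0, 0.2],
  [0, 0, 0, 0, 0],
  [0, 0, 0, 0, 0],
  [0, 0, 0, 0, 0],
  [0, 0, 0, 0, 0],
  [0, 0, 0, 0, 0],
])

```text
t: 9.2
eef_pos: [0.4147, 0.2032, 0.0795]
tool_rot: [-0.001, 0.991, -0.131, 0.002]
contact_force: [-0.2, -1.6, 6.2]
gripper_width: 0.733
grasp_force: 31.2
```

Call:
carry_out([
  [0, 0, -2, 0, 0],
  [0, 0, -4, 0, 0],
  [0, 0, -4.5, 0, 0],
  [0, 0, -4.5, 0, 0],
  [0, 0, -2, 0, 0],
  [0, 0, 0, 0, 0],
  [0, 0, 0, 0, 0],
])

```text
t: 9.9
eef_pos: [0.413, 0.2025, 0.248]
tool_rot: [-0.0, 0.991, -0.13, 0.001]
contact_force: [-0.7, -0.2, -1.5]
gripper_width: 0.724
grasp_force: 33.8
```

```bash
python3 - <<'E'
from plan import *
plan([(.505,.143,.248,14.8),(.5826,.1632,.248,14.8)],0,st=3)
E
```

```text
t 9.9 p [0.413  0.2025 0.248 ] a -14.99 F [-0.7 -0.2 -1.5] w 0.724 gf 33.8 q7 -2.52
4 [[2.6,0.8,0.0,-7.4,0],[2.5,1.2,0.0,-7.5,0],[2.3,1.5,0.0,-7.4,0],[2.07,1.76,0.0,-7.5,0]]
3 [[2.7,0.0,0.0,0.0,0],[2.6,0.0,0.0,0.0,0],[2.72,0.03,0.0,0.0,0]]
```

Call:
carry_out([
  [2.6, 0.8, 0, -7.4, 0],
  [2.5, 1.2, 0, -7.5, 0],
  [2.3, 1.5, 0, -7.4, 0],
  [2.07, 1.76, 0, -7.5, 0],
  [0, 0, 0, 0, 0],
  [2.7, 0, 0, 0, 0],
  [2.6, 0, 0, 0, 0],
  [2.7, 0, 0, 0, 0],
  [0, 0, 0, 0, 0],
  [0, 0, 0, 0, 0],
])

```text
t: 10.9
eef_pos: [0.5811, 0.164, 0.2456]
tool_rot: [-0.0, 0.992, 0.129, -0.002]
contact_force: [-1.3, 0.6, -1.5]
gripper_width: 0.735
grasp_force: 33.6
```

```bash
python3 - <<'E'
from plan import *
plan([(.5826,.1632,.248,14.8),(.5826,.1632,.206,14.8)],0)
E
```

```text
t 10.9 p [0.5811 0.164  0.2456] a 14.82 F [-1.3  0.6 -1.5] w 0.735 gf 33.6 q7 -1.88
1 [[0.13,0.12,-0.24,0.0,0]]
1 [[0.0,0.0,4.2,0.0,0]]
```

Call:
carry_out([
  [0.15, 0.1, 1.2, 0, 0],
  [0, 0, 1.2, 0, 0],
  [0, 0, 0.9, 0, 0],
  [0, 0, 0.5, 0, 0],
  [0, 0, 0.2, 0, 0],
  [0, 0, 0, 0, 0],
  [0, 0, 0, 0, 0],
])

```text
t: 11.6
eef_pos: [0.5841, 0.1631, 0.208]
tool_rot: [0.0, 0.992, 0.129, 0.0]
contact_force: [-1.8, -2.5, 4.6]
gripper_width: 0.73
grasp_force: 34.0
```

Supported by the hook (+4.6 N); release and retreat, then on towards the masher.

Call:
carry_out([
  [0, 0, 0, 0, 0.4],
  [0, 0, 0, 0, 0.7],
  [0, 0, 0, 0, 1],
  [0, 0, 0, 0, 1],
  [0, 0, 0, 0, 1],
  [0, 0, 0, 0, 1],
  [0, 0, 0, 0, 1],
  [0, 0, -1, 0, 1],
  [0, 0, -3, 0, 1],
  [0, 0, -4, 0, 1],
  [0, 0, -3, 0, 1],
  [0, 0, 0, 0, 1],
])

```text
t: 12.8
eef_pos: [0.5862, 0.1646, 0.3233]
tool_rot: [-0.001, 0.992, 0.129, 0.005]
contact_force: [0.3, 0.1, 0.7]
gripper_width: 1.0
grasp_force: 0.0
```

```bash
python3 - <<'E'
from plan import *
plan([(.5,.07,.32,12),(.4475,-.0457,.26,10)],1)
snap('top','raw2.png')
snap('scene','p3.png',(290,120,560,290),2.9)
E
```

```text
t 12.8 p [0.5862 0.1646 0.3233] a 14.82 F [0.3 0.1 0.7] w 1.0 gf 0.0 q7 -1.85
3 [[-3.6,2.3,0.1,0.9,1],[-3.5,2.4,0.1,1.0,1],[-3.53,2.41,0.13,0.9,1]]
3 [[-2.5,3.4,2.0,0.7,1],[-2.5,3.4,2.0,0.6,1],[-2.43,3.51,2.0,0.7,1]]
```

View pics/p3.png

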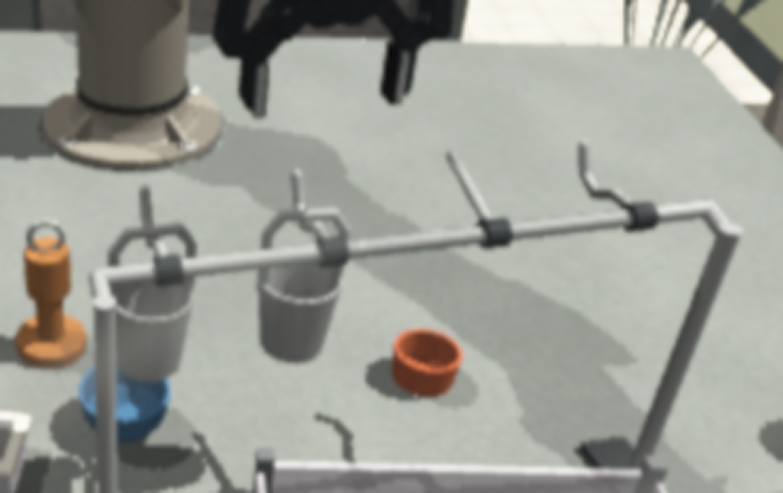

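Both pails hang. Next, the masher.

Call:
carry_out([
  [-3.6, 2.3, 0, 0.9, 1],
  [-3.5, 2.4, 0, 1, 1],
  [-3.5, 2.4, 0.2, 0.9, 1],
  [-2.5, 3.4, 2, 0.7, 1],
  [-2.5, 3.4, 2, 0.6, 1],
  [-2.4, 3.5, 2, 0.7, 1],
  [0, 0, 0, 0, 1],
  [0, 0, 0, 0, 1],
])

```text
t: 13.7
eef_pos: [0.4447, -0.0475, 0.2542]
tool_rot: [-0.0, 0.996, 0.086, -0.001]
contact_force: [-0.0, 0.2, -0.7]
gripper_width: 1.002
grasp_force: 0.0
```

```bash
python3 - <<'E'
from plan import *
plan([(.4475,-.0457,.24,10),(.4475,-.0457,.081,10)],1)
E
```

```text
t 13.7 p [ 0.4447 -0.0475  0.2542] a 9.89 F [-0.   0.2 -0.7] w 1.002 gf 0.0 q7 -1.48
1 [[0.31,-0.13,1.42,-0.1,1]]
4 [[0.0,0.0,4.0,-0.0,1],[0.0,0.0,4.0,-0.0,1],[0.0,0.0,3.9,-0.0,1],[0.0,0.0,4.0,-0.0,1]]
```

```bash
python3 - <<'E'
from plan import *
for i in range(2):
    imaging.read_camera('top'); plan([(.4475,-.0457,.24,10)],1)
E
```

```text
t 13.8 p [ 0.4458 -0.0463  0.255 ] a 10.02 F [-0.1  0.6  0.8] w 1.001 gf 0.0 q7 -1.48
1 [[0.18,-0.03,1.5,0.0,1]]
t 13.8 p [ 0.4463 -0.0457  0.2554] a 10.1 F [ 0.3  0.3 -0.8] w 1.003 gf 0.0 q7 -1.48
1 [[0.12,0.02,1.54,0.1,1]]
```

Call:
carry_out([
  [0.1, 0, 1.5, 0, 1],
  [0, 0, 4, 0, 1],
  [0, 0, 4, 0, 1],
  [0, 0, 4, 0, 1],
  [0, 0, 2.5, 0, 1],
  [0, 0, 1.4, 0, 1],
  [0, 0, 0, 0, 1],
  [0, 0, 0, 0, 1],
  [0, 0, 0, 0, 1],
])

```text
t: 14.7
eef_pos: [0.4481, -0.046, 0.0824]
tool_rot: [0.0, 0.996, 0.088, 0.001]
contact_force: [-0.2, 1.1, -0.5]
gripper_width: 1.0
grasp_force: 0.0
```

Call:
carry_out([
  [0, 0, 0, 0, 0.4],
  [0, 0, 0, 0, 0],
  [0, 0, 0, 0, -0.3],
  [0, 0, 0, 0, -0.4],
  [0, 0, 0, 0, -0.5],
  [0, 0, 0, 0, -0.6],
  [0, 0, 0, 0, -0.6],
  [0, 0, 0, 0, -0.6],
])

```text
t: 15.5
eef_pos: [0.4473, -0.0468, 0.0818]
tool_rot: [0.0, 0.996, 0.087, 0.0]
contact_force: [-1.2, -0.7, 7.0]
gripper_width: 0.481
grasp_force: 29.8
```

Call:
carry_out([
  [0, 0, 0, 0, -0.6],
  [0, 0, -2, 0, -0.6],
  [0, 0, -4, 0, -0.6],
  [0, 0, -4, 0, -0.6],
  [0, 0, -4, 0, -0.6],
  [0, 0, -2, 0, -0.6],
  [0, 0, 0, 0, -0.6],
  [0, 0, 0, 0, -0.6],
  [0, 0, 0, 0, -0.6],
  [0, 0, 0, 0, -0.6],
], force=45)

```text
t: 16.5
eef_pos: [0.4458, -0.0466, 0.2397]
tool_rot: [-0.0, 0.996, 0.087, -0.002]
contact_force: [0.3, 0.4, -1.8]
gripper_width: 0.483
grasp_force: 46.4
```

```bash
python3 - <<'E'
from plan import *
plan([(.4856,.2564,.23,14.8)],-.6,st=3.5)
E
```

```text
t 16.5 p [ 0.4458 -0.0466  0.2397] a 10.03 F [ 0.3  0.4 -1.8] w 0.483 gf 46.4 q7 -1.49
9 [[1.0,-3.2,0.1,-0.5,-0.6],[1.1,-3.3,0.1,-0.6,-0.6],[1.1,-3.2,0.1,-0.5,-0.6],[1.1,-3.2,0.1,-0.5,-0.6],[1.1,-3.2,0.1,-0.6,-0.6],[1.2,-3.2,0.1,-0.5,-0.6],[1.2,-3.2,0.2,-0.5,-0.6],[1.2,-3.1,0.1,-0.5,-0.6],[1.27,-3.17,0.07,-0.6,-0.6]]
```

Call:
carry_out([
  [1, -3.2, 0.1, -0.5, -0.6],
  [1.1, -3.3, 0.1, -0.6, -0.6],
  [1.1, -3.2, 0.1, -0.5, -0.6],
  [1.1, -3.2, 0.1, -0.5, -0.6],
  [1.1, -3.2, 0.1, -0.6, -0.6],
  [1.2, -3.2, 0.1, -0.5, -0.6],
  [1.2, -3.2, 0.2, -0.5, -0.6],
  [1.2, -3.1, 0.1, -0.5, -0.6],
  [1.25, -3.15, 0.1, -0.6, -0.6],
  [0, 0, 0, 0, -0.6],
  [0, 0, 0, 0, -0.6],
  [0, 0, 0, 0, -0.6],
])

```text
t: 17.7
eef_pos: [0.4864, 0.2548, 0.2303]
tool_rot: [0.001, 0.992, 0.128, -0.001]
contact_force: [0.3, 0.0, -2.1]
gripper_width: 0.48
grasp_force: 46.5
```

```bash
python3 - <<'E'
from plan import *
from ov import *
im=imaging.read_camera('scene')[:,:,::-1]; im2=imaging.read_camera('top')[:,:,::-1]
o,p,a=state()
T=np.array([p[0],p[1],p[2]-.0818]); it=[(pts(T,a,eye),(0,0,255)),(pts(T,a,circ(.034,.016)),(0,255,0)),(pts((.6016,.2871,0),14.8,[(0,0,.25),(-.0724,0,.2694)]),(0,255,255))]
out=[]
for cam,I in(('scene',im),('top',im2)):
    u,v=proj(cam,np.array([[.53,.265,.24]]))[0].astype(int); x0,y0=u-40,v-50
    b=cv2.resize(np.ascontiguousarray(I[y0:y0+100,x0:x0+80]),None,fx=5,fy=5,interpolation=cv2.INTER_CUBIC); draw(cam,b,it,x0,y0,5); out.append(b)
cv2.imwrite('pics/p4.png',np.hstack(out))
plan([(.4856,.2564,.218,14.8),(.5643,.2772,.218,14.8)],-.6,st=2.5)
E
```

```text
t 17.8 p [0.4867 0.2546 0.2309] a 14.71 F [-0.6 -1.  -1.8] w 0.477 gf 46.5 q7 -2.12
1 [[-0.06,-0.21,1.29,-0.1,-0.6]]
4 [[2.0,0.0,0.0,0.0,-0.6],[2.1,0.0,0.0,0.0,-0.6],[2.0,0.0,0.0,0.0,-0.6],[2.04,0.0,0.0,0.0,-0.6]]
```

View pics/p4.png

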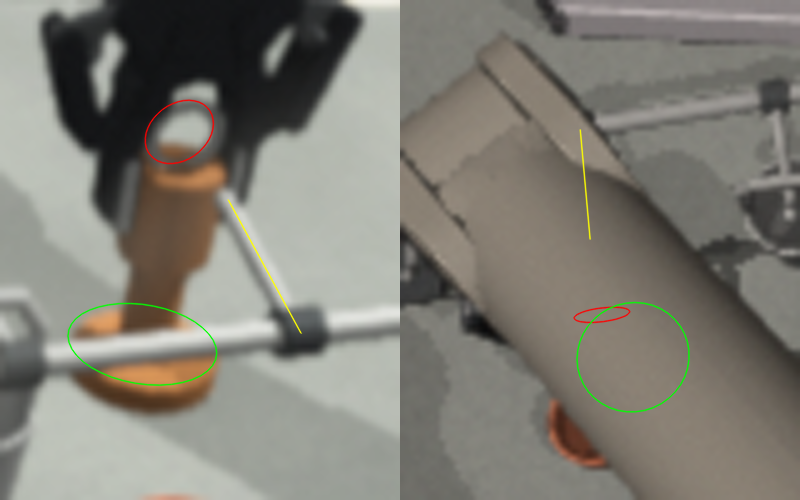

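```bash
python3 - <<'E'
from plan import *
from ov import *
im=imaging.read_camera('scene')[:,:,::-1].copy()
o,p,a=state(); print(p,a)
hsv=cv2.cvtColor(im,cv2.COLOR_BGR2HSV); m=(hsv[...,0]>4)&(hsv[...,0]<22)&(hsv[...,1]>120)
T=np.array([p[0],p[1],p[2]-.0818])
ax=proj('scene',[T+[0,0,z] for z in (0,.016,.05,.067,.09,.115,.128)]); print('model axis',ax.round(1).tolist())
x0=int(ax[0,0])-22
for v in range(int(ax[-1,1])-4,int(ax[0,1])+10,2):
    u=np.flatnonzero(m[v,x0:x0+50])+x0
    if len(u): print(v,u.min(),u.max(),'mid',(u.min()+u.max())/2)
g=im.mean(2).astype(int); e=ax[-1].astype(int)
for v in range(e[1]-10,e[1]+9): print(v,g[v,e[0]-12:e[0]+16].tolist())
E
```

```text
[0.48678341 0.2547374  0.23105828] 14.710305518171197
model axis [[427.8, 207.4], [428.8, 201.9], [431.0, 189.8], [432.1, 183.5], [433.7, 174.8], [435.4, 165.0], [436.4, 159.8]]
167 430 445 mid 437.5
169 430 445 mid 437.5
171 431 443 mid 437.0
185 440 440 mid 440.0
193 433 435 mid 434.0
195 431 435 mid 433.0
197 421 435 mid 428.0
199 418 425 mid 421.5
207 426 443 mid 434.5
209 418 442 mid 430.0
211 419 441 mid 430.0
213 422 440 mid 431.0
215 431 434 mid 432.5
149 [38, 25, 25, 24, 24, 22, 20, 19, 20, 20, 21, 21, 22, 23, 24, 30, 42, 50, 47, 33, 25, 22, 22, 22, 21, 23, 25, 25]
150 [35, 24, 24, 25, 24, 23, 20, 20, 21, 22, 22, 25, 32, 43, 56, 74, 96, 110, 104, 74, 37, 23, 22, 22, 22, 24, 25, 26]
151 [35, 23, 24, 23, 22, 21, 19, 21, 21, 22, 24, 38, 68, 95, 117, 138, 151, 159, 154, 125, 61, 24, 22, 22, 23, 24, 25, 26]
152 [29, 22, 23, 22, 20, 19, 19, 20, 21, 21, 29, 65, 115, 140, 152, 162, 167, 171, 171, 149, 76, 27, 21, 22, 23, 25, 25, 27]
153 [25, 22, 24, 22, 19, 18, 19, 22, 22, 22, 38, 85, 134, 141, 137, 137, 141, 148, 158, 145, 79, 29, 24, 23, 22, 25, 27, 29]
154 [21, 22, 23, 21, 18, 19
[... 1004 characters left out ...]
35, 59, 80, 103, 133, 144, 144, 145, 147, 153, 162, 166, 152, 116, 90, 78, 57, 42, 39, 42, 45, 45, 46]
163 [22, 24, 23, 25, 30, 45, 67, 81, 90, 102, 106, 107, 107, 109, 114, 124, 131, 120, 99, 85, 68, 48, 40, 46, 57, 61, 54, 58]
164 [23, 25, 26, 27, 34, 50, 71, 82, 86, 89, 91, 89, 88, 86, 88, 92, 96, 95, 89, 79, 58, 44, 41, 52, 71, 79, 68, 72]
165 [25, 28, 34, 39, 44, 51, 66, 77, 85, 89, 90, 85, 80, 79, 84, 86, 88, 88, 82, 73, 61, 51, 44, 56, 79, 85, 72, 85]
166 [27, 35, 53, 67, 66, 57, 64, 71, 82, 88, 88, 80, 75, 76, 80, 82, 83, 81, 78, 80, 78, 70, 54, 62, 85, 88, 73, 98]
167 [30, 44, 69, 83, 78, 63, 67, 69, 76, 80, 79, 74, 70, 74, 81, 85, 86, 86, 93, 110, 114, 100, 68, 68, 91, 90, 74, 108]
```

Call:
carry_out([
  [0, 0.2, 1.3, 0, -0.6],
  [1.5, 0, 0, 0, -0.6],
  [1.5, 0, 0, 0, -0.6],
  [0, 0, 0, 0, -0.6],
  [0, 0, 0, 0, -0.6],
  [0, 0, 0, 0, -0.6],
  [0, 0, 0, 0, -0.6],
])

```text
t: 18.55
eef_pos: [0.5155, 0.2616, 0.2182]
tool_rot: [0.0, 0.992, 0.129, -0.0]
contact_force: [-0.2, -0.7, -2.1]
gripper_width: 0.476
grasp_force: 46.5
```

```bash
python3 - <<'E'
from plan import *
plan([(.5156,.260,.218,14.8)],-.6)
snap('scene','p5.png',(405,130,485,205),7.5)
E
```

```text
t 18.6 p [0.5155 0.2616 0.2182] a 14.84 F [-0.2 -0.7 -2.1] w 0.476 gf 46.5 q7 -2.12
1 [[-0.04,0.16,0.02,0.0,-0.6]]
```

View pics/p5.png

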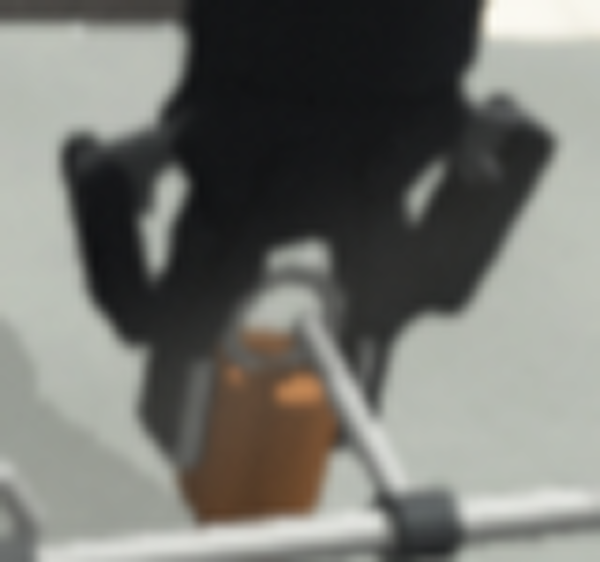

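```bash
python3 - <<'E'
from plan import *
x=np.array([.967,.256,0]);y=np.array([-.256,.967,0])
c2=atz('scene',405+424/7.5,130+522/7.5,.25)
tip=atz('scene',445.5,172.6,.2694); ring=atz('scene',443.4,172.1,.2642)
o,p,a=state(); print(c2,tip,ring,p)
for n,v in dict(tip_c2=tip-c2,ring_c2=ring-c2,ring_tip=ring-tip,ring_tcp=ring-p).items(): print(n,v@x,v@y)
E
```

```text
[0.59978217 0.28923544 0.25      ] [0.52846839 0.26805141 0.2694    ] [0.51736821 0.26654856 0.2642    ] [0.5156358  0.26169438 0.21829558]
tip_c2 -0.07438354277134687 -0.0022286259930283906
ring_c2 -0.08550214287043394 -0.0008402343144736377
ring_tip -0.01111860009908706 0.0013883916785547522
ring_tcp 0.002917906633519016 0.004250500345081159
```

By camera the ring is aligned with the peg within about 1.5 mm (ring centre 288,316; peg tip 303,316 in the crop). Inserting slowly.

Call:
carry_out([
  [0.8, 0.1, 0, 0, -0.6],
  [0.8, 0, 0, 0, -0.6],
  [0.8, 0, 0, 0, -0.6],
  [0, 0, 0, 0, -0.6],
  [0, 0, 0, 0, -0.6],
])

```text
t: 19.1
eef_pos: [0.5397, 0.2671, 0.2181]
tool_rot: [-0.0, 0.992, 0.129, -0.0]
contact_force: [0.5, 0.1, -1.6]
gripper_width: 0.48
grasp_force: 46.5
```

Call:
carry_out([
  [0.8, 0, 0, 0, -0.6],
  [0.8, 0, 0, 0, -0.6],
  [0.7, 0, 0, 0, -0.6],
  [0, 0, 0, 0, -0.6],
  [0, 0, 0, 0, -0.6],
  [0, 0, 0, 0, -0.6],
])

```text
t: 19.7
eef_pos: [0.5617, 0.2728, 0.218]
tool_rot: [0.0, 0.992, 0.129, -0.0]
contact_force: [1.6, -0.1, -5.8]
gripper_width: 0.476
grasp_force: 46.4
```

Call:
carry_out([
  [0, 0, 0.4, 0, -0.6],
  [0, 0, 0.4, 0, -0.6],
  [0, 0, 0.2, 0, -0.6],
  [0, 0, 0, 0, -0.6],
  [0, 0, 0, 0, -0.6],
  [0, 0, 0, 0, -0.6],
])

```text
t: 20.3
eef_pos: [0.5619, 0.273, 0.2085]
tool_rot: [-0.0, 0.992, 0.129, 0.0]
contact_force: [-0.4, -0.6, -2.2]
gripper_width: 0.478
grasp_force: 46.4
```

Call:
carry_out([
  [0, 0, 0.3, 0, -0.6],
  [0, 0, 0.2, 0, -0.6],
  [0, 0, 0, 0, -0.6],
  [0, 0, 0, 0, -0.6],
  [0, 0, 0, 0, -0.6],
])

```text
t: 20.8
eef_pos: [0.5629, 0.2739, 0.2053]
tool_rot: [-0.001, 0.992, 0.129, 0.002]
contact_force: [-0.7, -0.8, 7.9]
gripper_width: 0.482
grasp_force: 47.7
```

Call:
carry_out([
  [0, 0, 0.15, 0, -0.6],
  [0, 0, 0.15, 0, -0.6],
  [0, 0, 0, 0, -0.6],
  [0, 0, 0, 0, -0.6],
  [0, 0, 0, 0, -0.6],
])

```text
t: 21.3
eef_pos: [0.5638, 0.2745, 0.2047]
tool_rot: [-0.001, 0.992, 0.129, 0.003]
contact_force: [-4.1, -3.2, 18.8]
gripper_width: 0.476
grasp_force: 48.9
```

The ring now rests on the peg. Ease off, release and rise.

Call:
carry_out([
  [0, 0, -0.3, 0, -0.6],
  [0, 0, 0, 0, -0.6],
  [0, 0, 0, 0, -0.2],
  [0, 0, 0, 0, 0.2],
  [0, 0, 0, 0, 0.6],
  [0, 0, 0, 0, 1],
  [0, 0, 0, 0, 1],
  [0, 0, 0, 0, 1],
  [0, 0, 0, 0, 1],
  [0, 0, 0, 0, 1],
  [0, 0, 0, 0, 1],
])

```text
t: 22.4
eef_pos: [0.5619, 0.2729, 0.2033]
tool_rot: [0.0, 0.992, 0.129, 0.0]
contact_force: [0.3, -0.3, 0.2]
gripper_width: 1.0
grasp_force: 0.0
```

Call:
carry_out([
  [0, 0, -1, 0, 1],
  [0, 0, -2, 0, 1],
  [0, 0, -3, 0, 1],
  [0, 0, -3, 0, 1],
  [0, 0, -3, 0, 1],
  [-3, 0, -1, 0, 1],
  [-4, 0, 0, 0, 1],
  [-3, 2, 0, 0, 1],
  [0, 0, 0, 0, 1],
  [0, 0, 0, 0, 1],
  [0, 0, 0, 0, 1],
])

```text
t: 23.5
eef_pos: [0.4711, 0.2286, 0.3339]
tool_rot: [-0.0, 0.992, 0.129, 0.001]
contact_force: [0.3, 0.2, 0.7]
gripper_width: 0.999
grasp_force: 0.0
```

```bash
python3 - <<'E'
from plan import *
plan([(.4668,-.25,.34,-20),(.4668,-.4188,.3,-49.5)],1)
im=imaging.read_camera('scene')[:,:,::-1]; cv2.imwrite('pics/raw_p6.png',im)
t=imaging.read_camera('top')[:,:,::-1]; cv2.imwrite('pics/raw_t6.png',t)
f=lambda im,x0,y0,x1,y1,k:cv2.resize(im[y0:y1,x0:x1],None,fx=k,fy=k,interpolation=cv2.INTER_CUBIC)
a=f(im,310,160,550,260,3.3); b=f(t,310,150,485,210,4.5)
w=800; pad=lambda i:cv2.copyMakeBorder(i[:,:w],0,0,0,max(0,w-i.shape[1]),0)
cv2.imwrite('pics/p6.png',np.vstack([pad(a),pad(b)]))
E
```

```text
t 23.5 p [0.4711 0.2286 0.3339] a 14.81 F [0.3 0.2 0.7] w 0.999 gf 0.0 q7 -2.0
10 [[-1.3,4.6,-0.1,3.5,1],[-0.9,4.7,0.0,3.5,1],[-0.7,4.7,-0.1,3.4,1],[-0.4,4.8,0.0,3.5,1],[-0.2,4.8,-0.1,3.5,1],[0.2,4.8,-0.1,3.5,1],[0.5,4.7,0.0,3.5,1],[0.7,4.8,-0.1,3.5,1],[1.1,4.6,0.0,3.4,1],[1.29,4.64,-0.11,3.5,1]]
4 [[1.4,4.0,1.0,7.4,1],[2.0,3.7,1.0,7.4,1],[2.4,3.5,1.0,7.3,1],[2.81,3.11,1.0,7.4,1]]
```

View pics/p6.png

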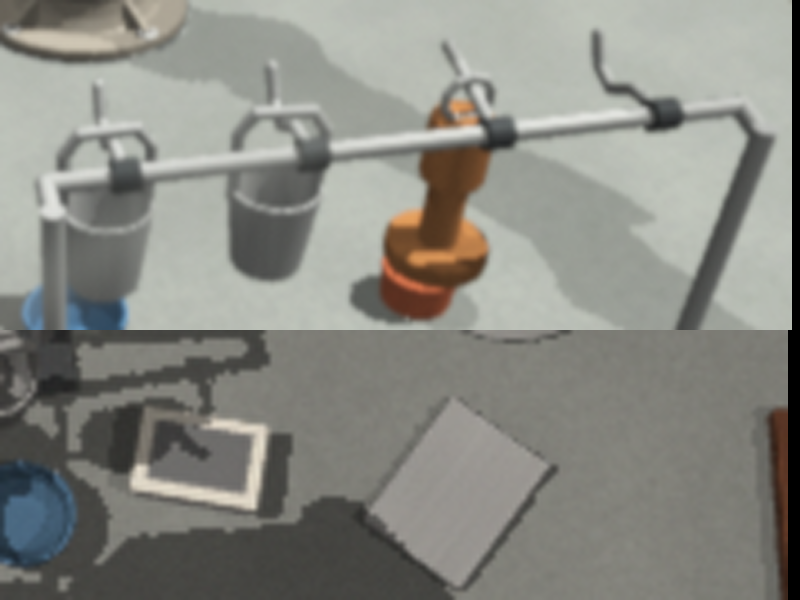

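All three hang properly, and b1 and the riser haven't moved. Next, a code detector for the trays.

```bash
cat > tr.py <<'E'
from plan import *
def trays(im=None,z=.034,show=True,lo=150):
    if im is None: im=imaging.read_camera('top')[:,:,::-1].copy()
    k=4; I=cv2.resize(im,None,fx=k,fy=k,interpolation=cv2.INTER_CUBIC)
    m=((I.min(2)>lo)).astype(np.uint8); m[:, :330*k]=0; m[:,485*k:]=0; m[:150*k]=0; m[290*k:]=0
    out=[]
    for c in cv2.findContours(m,cv2.RETR_EXTERNAL,cv2.CHAIN_APPROX_NONE)[0]:
        if cv2.contourArea(cv2.convexHull(c))<200*k: continue
        P=np.array([atz('top',u/k,v/k,z)[:2] for u,v in cv2.convexHull(c)[:,0]])*1000
        (cx,cy),(w,h),an=cv2.minAreaRect(P.astype(np.float32))
        if w<h: w,h,an=h,w,an+90
        out.append((cx/1000,cy/1000,an%180,w,h))
    if show:
        for o in out: print('tray',np.round(o,4).tolist())
    return out
E
python3 - <<'E'
from tr import *
trays(cv2.imread('pics/raw_top0.png')); print(); trays(cv2.imread('pics/raw_t6.png'));print();trays()
E
```

```text
tray [0.373, -0.2916, 162.462, 94.3091, 63.1414]
tray [0.4347, -0.1792, 168.2744, 95.3072, 64.3034]
tray [0.467, -0.4176, 131.3613, 94.3409, 63.8428]
tray [0.606, -0.095, 85.7787, 93.9017, 64.7967]

tray [0.3507, -0.2857, 72.1308, 64.5625, 50.4426]
tray [0.4203, -0.1764, 167.5764, 66.9423, 65.2147]
tray [0.467, -0.4176, 131.5777, 94.9126, 64.52]
tray [0.6062, -0.095, 85.8776, 94.3404, 65.6765]

tray [0.3507, -0.2857, 72.1308, 64.5625, 50.4426]
tray [0.4203, -0.1764, 167.5764, 66.9422, 65.2147]
tray [0.467, -0.4176, 131.5777, 94.8962, 64.4732]
tray [0.6062, -0.095, 85.8776, 94.3404, 65.6765]
```

Call:
carry_out([
  [-1.3, 4.6, 0, 3.5, 1],
  [-0.9, 4.7, 0, 3.5, 1],
  [-0.7, 4.7, 0, 3.4, 1],
  [-0.4, 4.8, 0, 3.5, 1],
  [-0.2, 4.8, 0, 3.5, 1],
  [0.2, 4.8, 0, 3.5, 1],
  [0.5, 4.7, 0, 3.5, 1],
  [0.7, 4.7, 0, 3.5, 1],
  [1.1, 4.6, 0, 3.4, 1],
  [1.3, 4.6, 0, 3.5, 1],
])

```text
t: 24.65
eef_pos: [0.4669, -0.251, 0.3332]
tool_rot: [-0.0, 0.985, -0.174, 0.0]
contact_force: [0.8, 0.8, -0.2]
gripper_width: 1.002
grasp_force: 0.0
```

Call:
carry_out([
  [1.4, 4.0, 1, 7.4, 1],
  [2.0, 3.7, 1, 7.4, 1],
  [2.4, 3.5, 1, 7.3, 1],
  [2.8, 3.1, 1, 7.4, 1],
  [0, 0, 4, 0, 1],
  [0, 0, 4, 0, 1],
  [0, 0, 4, 0, 1],
  [0, 0, 0, 0, 1],
  [0, 0, 0, 0, 1],
  [0, 0, 0, 0, 1],
  [0, 0, 0, 0, 1],
])

```text
t: 25.75
eef_pos: [0.4678, -0.4188, 0.1759]
tool_rot: [0.0, 0.908, -0.418, 0.002]
contact_force: [0.4, 0.3, -0.5]
gripper_width: 0.999
grasp_force: 0.0
```

```bash
python3 - <<'E'
from tr import *
trays()
E
```

```text
tray [0.3722, -0.2922, 162.6299, 95.6414, 64.6828]
tray [0.4348, -0.1792, 168.4229, 96.0424, 64.7862]
tray [0.467, -0.4175, 131.5777, 94.8962, 64.3336]
tray [0.606, -0.0947, 85.9727, 92.3442, 62.6126]
```

```bash
python3 - <<'E'
from tr import *
im=cv2.imread('pics/raw_top0.png'); k=4
c=proj('top',[[.6024,-.2899,.014]])[0].astype(int); print(c, im[c[1],c[0]], im[c[1],c[0]+40])
I=cv2.resize(im,None,fx=k,fy=k,interpolation=cv2.INTER_CUBIC)
a=im[c[1]-3:c[1]+4,c[0]-3:c[0]+4].mean(); b=im[c[1]-3:c[1]+4,c[0]+36:c[0]+42].mean(); print(a,b)
m=(cv2.GaussianBlur(I,(0,0),2).mean(2)>(a+b)/2).astype(np.uint8)
n,l=cv2.connectedComponents(m); q=(l==l[c[1]*k,c[0]*k]).astype(np.uint8)
q=cv2.morphologyEx(q,cv2.MORPH_OPEN,np.ones((25,25),np.uint8))
n,l=cv2.connectedComponents(q); q=(l==l[c[1]*k,c[0]*k]).astype(np.uint8)
cc=max(cv2.findContours(q,cv2.RETR_EXTERNAL,cv2.CHAIN_APPROX_NONE)[0],key=cv2.contourArea)
P=np.array([atz('top',u/k,v/k,.014)[:2] for u,v in cc[:,0]])*1000
print(cv2.minAreaRect(P.astype(np.float32)))
M=cv2.moments(cc); print(atz('top',M['m10']/M['m00']/k,M['m01']/M['m00']/k,.014))
plan([(.467,-.4175,.12,-48.4),(.467,-.4175,.003,-48.4)],1)
E
```

```text
[411 186] [137 141 144] [113 119 120]
140.8843537414966 121.62698412698413
((603.3338012695312, -288.78082275390625), (85.23262023925781, 115.11526489257812), 58.73174285888672)
[ 0.60298945 -0.28867359  0.014     ]
t 25.8 p [ 0.4676 -0.4187  0.1756] a -49.48 F [-0.6 -0.4 -0.5] w 1.001 gf 0.0 q7 -1.83
2 [[-0.1,0.0,2.8,-0.5,1],[-0.03,-0.04,2.76,-0.6,1]]
3 [[0.0,0.0,3.9,0.0,1],[0.0,0.0,3.9,0.0,1],[0.0,0.0,3.9,0.0,1]]
```

Call:
carry_out([
  [-0.1, 0, 2.8, -0.5, 1],
  [0, 0, 2.8, -0.6, 1],
  [0, 0, 4, 0, 1],
  [0, 0, 4, 0, 1],
  [0, 0, 2.5, 0, 1],
  [0, 0, 1.2, 0, 1],
  [0, 0, 0, 0, 1],
  [0, 0, 0, 0, 1],
  [0, 0, 0, 0, 1],
  [0, 0, 0, 0, 1],
])

```text
t: 26.8
eef_pos: [0.4667, -0.4179, 0.0019]
tool_rot: [0.0, 0.912, -0.41, 0.001]
contact_force: [0.6, -0.9, -0.1]
gripper_width: 0.999
grasp_force: 0.0
```

Call:
carry_out([
  [0, 0, 0, 0, 0.8],
  [0, 0, 0, 0, 0.6],
  [0, 0, 0, 0, 0.4],
  [0, 0, 0, 0, 0.3],
  [0, 0, 0, 0, 0.2],
  [0, 0, 0, 0, 0.2],
  [0, 0, 0, 0, 0.2],
  [0, 0, 0, 0, 0.2],
], force=40)

```text
t: 27.6
eef_pos: [0.4661, -0.4174, 0.0009]
tool_rot: [0.0, 0.912, -0.41, 0.0]
contact_force: [-1.0, 1.0, 5.2]
gripper_width: 0.764
grasp_force: 45.8
```

Call:
carry_out([
  [0, 0, -1, 0, 0.2],
  [0, 0, -3, 0, 0.2],
  [0, 0, -4, 0, 0.2],
  [0, 0, -2, 0, 0.2],
  [0, 0, 0, 0, 0.2],
  [0, 0, 0, 0, 0.2],
  [0, 0, 0, 0, 0.2],
])

```text
t: 28.3
eef_pos: [0.4648, -0.4164, 0.0988]
tool_rot: [-0.0, 0.912, -0.41, -0.001]
contact_force: [0.3, 0.4, -1.7]
gripper_width: 0.766
grasp_force: 45.3
```

```bash
cat >> tr.py <<'E'
RX,RY=.603,-.2887
E
python3 - <<'E'
from tr import *
trays()
plan([(RX,RY,.11,-31.8),(RX,RY,.021,-31.8)],.2)
E
```

```text
tray [0.3726, -0.2923, 162.9197, 95.9168, 65.0621]
tray [0.4684, -0.415, 41.6806, 54.8829, 40.7046]
tray [0.4347, -0.1792, 168.4229, 96.2798, 64.7862]
tray [0.6062, -0.0947, 86.9295, 94.6718, 64.7607]
t 28.4 p [ 0.4648 -0.4164  0.0986] a -48.38 F [-0.2 -0.6 -1.3] w 0.767 gf 45.3 q7 -1.83
4 [[-0.1,-4.7,-0.3,-4.1,0.2],[0.3,-4.7,-0.3,-4.2,0.2],[0.5,-4.7,-0.3,-4.1,0.2],[0.97,-4.58,-0.24,-4.2,0.2]]
2 [[0.0,0.0,4.5,0.0,0.2],[0.0,0.0,4.4,0.0,0.2]]
```

Call:
carry_out([
  [-0.1, -4.7, -0.3, -4.1, 0.2],
  [0.3, -4.7, -0.3, -4.2, 0.2],
  [0.5, -4.7, -0.3, -4.1, 0.2],
  [0.95, -4.6, -0.3, -4.2, 0.2],
  [0, 0, 3, 0, 0.2],
  [0, 0, 3, 0, 0.2],
  [0, 0, 0, 0, 0.2],
  [0, 0, 0, 0, 0.2],
  [0, 0, 0, 0, 0.2],
  [0, 0, 0, 0, 0.2],
  [0, 0, 0, 0, 0.2],
])

```text
t: 29.45
eef_pos: [0.6046, -0.2898, 0.0537]
tool_rot: [0.0, 0.962, -0.274, 0.001]
contact_force: [0.6, 0.4, -1.8]
gripper_width: 0.766
grasp_force: 45.4
```

```bash
python3 - <<'E'
from tr import *
plan([(RX,RY,.03,-31.8),(RX,RY,.0165,-31.8)],.2)
E
```

```text
t 29.4 p [ 0.6046 -0.2898  0.0537] a -31.81 F [ 0.6  0.4 -1.8] w 0.766 gf 45.4 q7 -1.87
1 [[-0.2,-0.01,2.37,-0.0,0.2]]
1 [[0.0,0.0,1.35,-0.0,0.2]]
```

Call:
carry_out([
  [-0.2, 0, 1.4, 0, 0.2],
  [0, 0, 1, 0, 0.2],
  [0, 0, 0.8, 0, 0.2],
  [0, 0, 0.4, 0, 0.2],
  [0, 0, 0.1, 0, 0.2],
  [0, 0, 0, 0, 0.2],
  [0, 0, 0, 0, 0.2],
  [0, 0, 0, 0, 0.2],
])

```text
t: 30.25
eef_pos: [0.6024, -0.2882, 0.0151]
tool_rot: [-0.0, 0.962, -0.274, 0.0]
contact_force: [0.6, 0.4, -0.9]
gripper_width: 0.765
grasp_force: 45.5
```

Placed; open, rise, and measure the tray on the riser.

Call:
carry_out([
  [0, 0, 0, 0, 0.5],
  [0, 0, 0, 0, 0.7],
  [0, 0, 0, 0, 1],
  [0, 0, 0, 0, 1],
  [0, 0, 0, 0, 1],
  [0, 0, 0, 0, 1],
  [0, 0, -2, 0, 1],
  [0, 0, -4, 0, 1],
  [0, 0, -4, 0, 1],
  [-4, 0, -4, 0, 1],
  [-4.5, 0, 0, 0, 1],
  [-4.5, 0, 0, 0, 1],
])

```text
t: 31.45
eef_pos: [0.4955, -0.2218, 0.1521]
tool_rot: [0.0, 0.962, -0.274, 0.002]
contact_force: [-0.7, -0.3, -0.6]
gripper_width: 1.003
grasp_force: 0.0
```

Call:
carry_out([
  [-4.5, 0, 0, 0, 1],
  [-4.5, 0, 0, 0, 1],
  [0, 0, 0, 0, 1],
  [0, 0, 0, 0, 1],
  [0, 0, 0, 0, 1],
])

```text
t: 31.95
eef_pos: [0.4206, -0.1753, 0.1512]
tool_rot: [0.0, 0.962, -0.274, 0.001]
contact_force: [1.0, 0.6, 0.1]
gripper_width: 0.999
grasp_force: 0.0
```

```bash
python3 - <<'E'
from tr import *
im=imaging.read_camera('top')[:,:,::-1].copy(); cv2.imwrite('pics/raw_t7.png',im)
trays(im); print('z=.048'); trays(im,.048)
cv2.imwrite('pics/t7.png',cv2.resize(im[150:230,370:460],None,fx=6.5,fy=6.5,interpolation=cv2.INTER_CUBIC))
print(state()[1:])
E
```

```text
tray [0.3611, -0.3111, 159.5922, 85.2564, 25.2424]
tray [0.4222, -0.1482, 179.658, 60.7731, 18.0564]
tray [0.6061, -0.095, 85.9743, 94.4448, 65.7046]
tray [0.6081, -0.2889, 147.7092, 96.0777, 67.2212]
z=.048
tray [0.3596, -0.3086, 159.592, 84.5267, 25.0263]
tray [0.4201, -0.1471, 179.6579, 60.253, 17.9019]
tray [0.6025, -0.0943, 85.9743, 93.6365, 65.1422]
tray [0.6044, -0.2866, 147.7091, 95.2554, 66.646]
(array([ 0.42069832, -0.17540275,  0.15105456]), np.float64(-31.801378108547624))
```

View pics/t7.png

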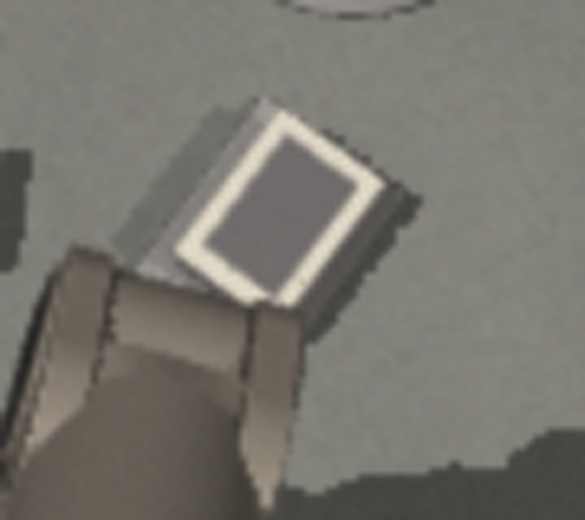

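The tray sits centred and aligned on the riser, within about 2 mm by camera. Next, b2 (the arm is above it).

```bash
python3 - <<'E'
from tr import *
plan([(.4347,-.1792,.12,-11.6),(.4347,-.1792,.002,-11.6)],1)
E
```

```text
t 32.0 p [ 0.4207 -0.1754  0.1511] a -31.8 F [ 0.7  0.  -0.2] w 1.003 gf 0.0 q7 -1.94
3 [[0.5,-0.1,1.0,-6.7,1],[0.4,-0.1,1.1,-6.8,1],[0.53,-0.05,1.01,-6.7,1]]
3 [[0.0,0.0,3.9,-0.0,1],[0.0,0.0,4.0,-0.0,1],[0.0,0.0,3.9,-0.0,1]]
```

Call:
carry_out([
  [0.5, -0.1, 1, -6.7, 1],
  [0.4, -0.1, 1.1, -6.8, 1],
  [0.5, -0.05, 1, -6.7, 1],
  [0, 0, 2, 0, 1],
  [0, 0, 0, 0, 1],
  [0, 0, 0, 0, 1],
  [0, 0, 0, 0, 1],
  [0, 0, 0, 0, 1],
])

```text
t: 32.8
eef_pos: [0.4337, -0.1787, 0.1004]
tool_rot: [0.0, 0.995, -0.101, 0.001]
contact_force: [0.2, -0.3, 0.2]
gripper_width: 1.0
grasp_force: 0.0
```

```bash
python3 - <<'E'
from tr import *
plan([(.4347,-.1792,.1,-11.6),(.4347,-.1792,.002,-11.6)],1)
trays()
E
```

```text
t 32.8 p [ 0.4337 -0.1787  0.1004] a -11.59 F [ 0.2 -0.3  0.2] w 1.0 gf 0.0 q7 -1.65
1 [[0.11,0.03,0.04,0.0,1]]
3 [[0.0,0.0,3.3,0.0,1],[0.0,0.0,3.2,0.0,1],[0.0,0.0,3.3,0.0,1]]
tray [0.369, -0.3194, 4.8972, 96.4872, 38.6065]
tray [0.4169, -0.1573, 169.131, 52.4049, 29.1808]
tray [0.6061, -0.095, 85.9102, 94.4709, 65.7778]
tray [0.6081, -0.2889, 147.7161, 96.0802, 67.2216]
```

Call:
carry_out([
  [0.1, 0, 3.3, 0, 1],
  [0, 0, 3.3, 0, 1],
  [0, 0, 2, 0, 1],
  [0, 0, 1.2, 0, 1],
  [0, 0, 0, 0, 1],
  [0, 0, 0, 0, 1],
  [0, 0, 0, 0, 1],
  [0, 0, 0, 0, 1],
])

```text
t: 33.65
eef_pos: [0.4347, -0.179, 0.0027]
tool_rot: [0.0, 0.995, -0.101, 0.001]
contact_force: [0.5, 0.5, -0.9]
gripper_width: 1.001
grasp_force: 0.0
```

Call:
carry_out([
  [0, 0, 0, 0, 0.8],
  [0, 0, 0, 0, 0.6],
  [0, 0, 0, 0, 0.4],
  [0, 0, 0, 0, 0.3],
  [0, 0, 0, 0, 0.2],
  [0, 0, 0, 0, 0.2],
  [0, 0, 0, 0, 0.2],
  [0, 0, 0, 0, 0.2],
])

```text
t: 34.45
eef_pos: [0.4341, -0.1791, 0.0022]
tool_rot: [0.0, 0.995, -0.101, 0.0]
contact_force: [-1.8, -0.3, 5.9]
gripper_width: 0.765
grasp_force: 43.5
```

Call:
carry_out([
  [0, 0, -1, 0, 0.2],
  [0, 0, -3, 0, 0.2],
  [0, 0, -4, 0, 0.2],
  [0, 0, -4, 0, 0.2],
  [0, 0, 0, 0, 0.2],
  [0, 0, 0, 0, 0.2],
  [0, 0, 0, 0, 0.2],
])

```text
t: 35.15
eef_pos: [0.4327, -0.1784, 0.1207]
tool_rot: [-0.0, 0.995, -0.101, -0.001]
contact_force: [-0.0, 0.2, -2.5]
gripper_width: 0.767
grasp_force: 46.2
```

```bash
python3 - <<'E'
from tr import *
plan([(.6024,-.2882,.12,-31.8)],.2)
E
```

```text
t 35.1 p [ 0.4327 -0.1784  0.1207] a -11.58 F [-0.   0.2 -2.5] w 0.767 gf 46.2 q7 -1.64
5 [[3.8,1.5,0.0,4.0,0.2],[3.8,1.2,0.0,4.1,0.2],[4.0,0.9,0.0,4.0,0.2],[3.9,0.7,0.1,4.1,0.2],[4.07,0.31,-0.03,4.0,0.2]]
```

Call:
carry_out([
  [3.8, 1.5, 0, 4, 0.2],
  [3.8, 1.2, 0, 4.1, 0.2],
  [4, 0.9, 0, 4, 0.2],
  [3.9, 0.7, 0, 4.1, 0.2],
  [4, 0.3, 0, 4, 0.2],
  [0, 0, 2, 0, 0.2],
  [0, 0, 1.5, 0, 0.2],
  [0, 0, 0, 0, 0.2],
  [0, 0, 0, 0, 0.2],
  [0, 0, 0, 0, 0.2],
  [0, 0, 0, 0, 0.2],
])

```text
t: 36.25
eef_pos: [0.6033, -0.2881, 0.0877]
tool_rot: [0.0, 0.962, -0.274, 0.001]
contact_force: [0.6, -0.1, -2.3]
gripper_width: 0.767
grasp_force: 46.0
```

```bash
python3 - <<'E'
from tr import *
plan([(.6024,-.2882,.0505,-31.8)],.2)
E
```

```text
t 36.2 p [ 0.6033 -0.2881  0.0877] a -31.77 F [ 0.6 -0.1 -2.3] w 0.767 gf 46.0 q7 -1.86
1 [[-0.07,0.06,3.72,0.0,0.2]]
```

Call:
carry_out([
  [-0.1, 0, 1.4, 0, 0.2],
  [0, 0, 1.2, 0, 0.2],
  [0, 0, 0.7, 0, 0.2],
  [0, 0, 0.3, 0, 0.2],
  [0, 0, 0, 0, 0.2],
  [0, 0, 0, 0, 0.2],
  [0, 0, 0, 0, 0.2],
])

```text
t: 36.95
eef_pos: [0.6022, -0.2875, 0.0504]
tool_rot: [-0.0, 0.962, -0.274, -0.0]
contact_force: [-0.4, 0.4, -1.3]
gripper_width: 0.768
grasp_force: 46.3
```

Call:
carry_out([
  [0, 0, 0, 0, 0.5],
  [0, 0, 0, 0, 0.7],
  [0, 0, 0, 0, 1],
  [0, 0, 0, 0, 1],
  [0, 0, 0, 0, 1],
  [0, 0, -2, 0, 1],
  [0, 0, -4, 0, 1],
  [0, 0, -4, 0, 1],
  [-2.5, -4, -1, 0, 1],
  [-2.5, -4, 0, 0, 1],
  [-2.5, -4, 0, 0, 1],
  [-2.5, -4, 0, 0, 1],
])

```text
t: 38.15
eef_pos: [0.6014, -0.0972, 0.1611]
tool_rot: [-0.0, 0.962, -0.274, 0.0]
contact_force: [0.7, -0.5, 0.5]
gripper_width: 0.998
grasp_force: 0.0
```

Call:
carry_out([
  [0, 0, 0, 0, 1],
  [0, 0, 0, 0, 1],
  [0, 0, 0, 0, 1],
  [0, 0, 0, 0, 1],
])

```text
t: 38.55
eef_pos: [0.6013, -0.1009, 0.1606]
tool_rot: [0.0, 0.961, -0.275, 0.0]
contact_force: [-0.3, 0.0, 0.5]
gripper_width: 1.0
grasp_force: 0.0
```

```bash
python3 - <<'E'
from tr import *
im=imaging.read_camera('top')[:,:,::-1].copy(); cv2.imwrite('pics/raw_t8.png',im)
trays(im); print('z=.082'); trays(im,.082)
c=[t for t in trays(im,show=False) if t[0]<.48 and t[1]<-.2]
if c:
    c=c[0]; plan([(c[0],c[1],.15,c[2]-180)],1)
E
```

```text
tray [0.3724, -0.2923, 162.628, 96.8339, 65.2562]
tray [0.5857, -0.2921, 147.5872, 45.616, 39.3894]
z=.082
tray [0.3669, -0.2843, 162.628, 93.9926, 63.3415]
tray [0.5739, -0.2841, 147.5872, 44.2775, 38.2336]
t 38.6 p [ 0.6014 -0.1008  0.1606] a -31.94 F [1.2 0.7 0.4] w 1.001 gf 0.0 q7 -2.16
7 [[-1.3,4.1,0.2,-2.1,1],[-1.5,4.0,0.1,-2.1,1],[-1.6,3.9,0.2,-2.0,1],[-1.8,3.9,0.1,-2.1,1],[-1.9,3.8,0.2,-2.1,1],[-2.0,3.7,0.1,-2.1,1],[-2.19,3.71,0.16,-2.1,1]]
```

Call:
carry_out([
  [-1.3, 4.1, 0, -2.1, 1],
  [-1.5, 4, 0, -2.1, 1],
  [-1.6, 3.9, 0.2, -2, 1],
  [-1.8, 3.9, 0.2, -2.1, 1],
  [-1.9, 3.8, 0.2, -2.1, 1],
  [-2, 3.7, 0.2, -2.1, 1],
  [-2.2, 3.7, 0.2, -2.1, 1],
  [0, 0, 4, 0, 1],
  [0, 0, 0, 0, 1],
  [0, 0, 0, 0, 1],
  [0, 0, 0, 0, 1],
  [0, 0, 0, 0, 1],
])

```text
t: 39.8
eef_pos: [0.3746, -0.2908, 0.1119]
tool_rot: [0.0, 0.989, -0.149, 0.001]
contact_force: [0.4, -0.4, 0.4]
gripper_width: 1.0
grasp_force: 0.0
```

```bash
python3 - <<'E'
from tr import *
plan([(.3725,-.2923,.1,-17.3),(.3725,-.2923,.002,-17.3)],1)
E
```

```text
t 39.8 p [ 0.3746 -0.2908  0.1119] a -17.09 F [ 0.4 -0.4  0.4] w 1.0 gf 0.0 q7 -1.42
1 [[-0.15,0.21,1.19,0.2,1]]
3 [[0.0,0.0,3.3,0.0,1],[0.0,0.0,3.2,0.0,1],[0.0,0.0,3.3,0.0,1]]
```

Call:
carry_out([
  [-0.15, 0.2, 1.2, 0.2, 1],
  [0, 0, 3.3, 0, 1],
  [0, 0, 3.3, 0, 1],
  [0, 0, 2, 0, 1],
  [0, 0, 1.2, 0, 1],
  [0, 0, 0, 0, 1],
  [0, 0, 0, 0, 1],
  [0, 0, 0, 0, 1],
  [0, 0, 0, 0, 1],
])

```text
t: 40.7
eef_pos: [0.3717, -0.2928, 0.0016]
tool_rot: [0.0, 0.989, -0.151, 0.001]
contact_force: [0.1, 0.2, 0.4]
gripper_width: 0.999
grasp_force: 0.0
```

Call:
carry_out([
  [0, 0, 0, 0, 0.8],
  [0, 0, 0, 0, 0.6],
  [0, 0, 0, 0, 0.4],
  [0, 0, 0, 0, 0.3],
  [0, 0, 0, 0, 0.2],
  [0, 0, 0, 0, 0.2],
  [0, 0, 0, 0, 0.2],
  [0, 0, 0, 0, 0.2],
])

```text
t: 41.5
eef_pos: [0.3712, -0.2926, 0.0012]
tool_rot: [0.0, 0.989, -0.151, 0.0]
contact_force: [-1.7, 0.2, 6.9]
gripper_width: 0.766
grasp_force: 43.6
```

Call:
carry_out([
  [0, 0, -1, 0, 0.2],
  [0, 0, -3, 0, 0.2],
  [0, 0, -4, 0, 0.2],
  [0, 0, -4, 0, 0.2],
  [0, 0, -3, 0, 0.2],
  [0, 0, 0, 0, 0.2],
  [0, 0, 0, 0, 0.2],
  [0, 0, 0, 0, 0.2],
])

```text
t: 42.3
eef_pos: [0.3699, -0.2917, 0.1496]
tool_rot: [-0.001, 0.989, -0.151, -0.001]
contact_force: [-0.4, -0.8, -1.9]
gripper_width: 0.765
grasp_force: 46.1
```

```bash
python3 - <<'E'
from tr import *
plan([(.6024,-.2878,.15,-31.8)],.2)
E
```

```text
t 42.3 p [ 0.3699 -0.2917  0.1496] a -17.38 F [-0.4 -0.8 -1.9] w 0.765 gf 46.1 q7 -1.4
5 [[4.4,-1.5,0.0,2.9,0.2],[4.4,-1.6,0.0,2.9,0.2],[4.2,-1.9,0.0,2.9,0.2],[4.1,-2.2,0.0,2.8,0.2],[4.07,-2.27,-0.04,2.9,0.2]]
```

Call:
carry_out([
  [4.4, -1.5, 0, 2.9, 0.2],
  [4.4, -1.6, 0, 2.9, 0.2],
  [4.2, -1.9, 0, 2.9, 0.2],
  [4.1, -2.2, 0, 2.8, 0.2],
  [4, -2.3, 0, 2.9, 0.2],
  [0, 0, 2, 0, 0.2],
  [0, 0, 1, 0, 0.2],
  [0, 0, 0, 0, 0.2],
  [0, 0, 0, 0, 0.2],
  [0, 0, 0, 0, 0.2],
  [0, 0, 0, 0, 0.2],
])

```text
t: 43.4
eef_pos: [0.6029, -0.2885, 0.1217]
tool_rot: [0.0, 0.962, -0.274, 0.001]
contact_force: [-0.0, 1.3, -1.5]
gripper_width: 0.764
grasp_force: 45.9
```

```bash
python3 - <<'E'
from tr import *
plan([(.6020,-.2876,.0838,-31.8)],.2)
E
```

```text
t 43.4 p [ 0.6029 -0.2885  0.1217] a -31.83 F [-0.   1.3 -1.5] w 0.764 gf 45.9 q7 -1.85
1 [[-0.13,-0.03,3.79,-0.0,0.2]]
```

Call:
carry_out([
  [-0.1, 0, 1.4, 0, 0.2],
  [0, 0, 1.2, 0, 0.2],
  [0, 0, 0.8, 0, 0.2],
  [0, 0, 0.3, 0, 0.2],
  [0, 0, 0, 0, 0.2],
  [0, 0, 0, 0, 0.2],
  [0, 0, 0, 0, 0.2],
  [0, 0, 0, 0, 0.2],
])

```text
t: 44.2
eef_pos: [0.6022, -0.2873, 0.0834]
tool_rot: [-0.0, 0.962, -0.274, -0.0]
contact_force: [-0.5, 0.9, -0.9]
gripper_width: 0.765
grasp_force: 46.2
```

Call:
carry_out([
  [0, 0, 0, 0, 0.5],
  [0, 0, 0, 0, 0.7],
  [0, 0, 0, 0, 1],
  [0, 0, 0, 0, 1],
  [0, 0, 0, 0, 1],
  [0, 0, -2, 0, 1],
  [0, 0, -4, 0, 1],
  [0, 0, -4, 0, 1],
  [-0.9, 3.6, -2, 0, 1],
  [-0.9, 3.6, 0, 0, 1],
  [-0.9, 3.6, 0, 0, 1],
  [-0.9, 3.6, 0, 0, 1],
])

```text
t: 45.4
eef_pos: [0.4947, -0.3918, 0.2042]
tool_rot: [0.0, 0.962, -0.274, 0.0]
contact_force: [0.2, -1.5, -0.3]
gripper_width: 1.002
grasp_force: 0.0
```

Call:
carry_out([
  [-0.9, 3.6, 0, 0, 1],
  [0, 0, 0, -8.5, 1],
  [0, 0, 0, -8.5, 1],
  [0, 0, 0, -8.5, 1],
  [0, 0, 0, -8.5, 1],
  [0, 0, 0, -8.5, 1],
  [0, 0, 0, 0, 1],
  [0, 0, 0, 0, 1],
])

```text
t: 46.2
eef_pos: [0.469, -0.4168, 0.2037]
tool_rot: [-0.0, 0.996, 0.091, 0.0]
contact_force: [0.0, -0.5, 0.3]
gripper_width: 1.001
grasp_force: 0.0
```

```bash
python3 - <<'E'
from tr import *
im=imaging.read_camera('top')[:,:,::-1].copy(); cv2.imwrite('pics/raw_t9.png',im)
trays(im); print('z=.116'); trays(im,.116)
c=[t for t in trays(im,show=False) if t[1]>-.2]
if c:
    c=c[0]; plan([(.5,-.3,.27,50),(.56,-.2,.27,65),(c[0],c[1],.15,c[2])],1)
E
```

```text
tray [0.6061, -0.0947, 85.876, 92.2001, 62.5797]
tray [0.6258, -0.3006, 148.4183, 99.9271, 67.8518]
z=.116
tray [0.585, -0.091, 85.876, 87.5784, 59.4427]
tray [0.6037, -0.2866, 148.4183, 94.9181, 64.4506]
t 46.2 p [ 0.469  -0.4168  0.2037] a 10.5 F [ 0.4 -0.4 -0.9] w 0.999 gf 0.0 q7 -0.87
5 [[1.0,-2.2,-1.3,-7.9,1],[1.4,-2.0,-1.4,-7.9,1],[1.5,-1.8,-1.3,-7.9,1],[1.9,-1.6,-1.3,-7.9,1],[2.0,-1.32,-1.33,-7.9,1]]
3 [[3.8,-0.6,0.0,-5.0,1],[3.9,-0.3,0.0,-5.0,1],[3.91,0.08,0.0,-5.0,1]]
4 [[2.9,-0.1,3.0,-5.2,1],[2.8,0.2,3.0,-5.2,1],[2.9,0.5,3.0,-5.3,1],[2.75,0.69,3.0,-5.2,1]]
```

Call:
carry_out([
  [1, -2.2, -1.3, -7.9, 1],
  [1.4, -2, -1.4, -7.9, 1],
  [1.5, -1.8, -1.3, -7.9, 1],
  [1.9, -1.6, -1.3, -7.9, 1],
  [2, -1.3, -1.3, -7.9, 1],
  [3.8, -0.6, 0, -5, 1],
  [3.9, -0.3, 0, -5, 1],
  [3.9, 0.1, 0, -5, 1],
])

```text
t: 47.05
eef_pos: [0.56, -0.1987, 0.27]
tool_rot: [0.0, 0.842, 0.539, 0.0]
contact_force: [1.1, 0.5, 0.3]
gripper_width: 1.004
grasp_force: 0.0
```

Call:
carry_out([
  [2.9, -0.1, 3, -5.2, 1],
  [2.8, 0.2, 3, -5.2, 1],
  [2.9, 0.5, 3, -5.3, 1],
  [2.75, 0.7, 3, -5.2, 1],
  [0, 0, 4, 0, 1],
  [0, 0, 0, 0, 1],
  [0, 0, 0, 0, 1],
  [0, 0, 0, 0, 1],
  [0, 0, 0, 0, 1],
])

```text
t: 47.95
eef_pos: [0.6066, -0.0954, 0.112]
tool_rot: [0.002, 0.731, 0.682, 0.001]
contact_force: [0.0, -0.6, 0.1]
gripper_width: 0.997
grasp_force: 0.0
```

```bash
python3 - <<'E'
from tr import *
plan([(.6061,-.0948,.1,85.9),(.6061,-.0948,.002,85.9)],1)
E
```

```text
t 48.0 p [ 0.6066 -0.0954  0.112 ] a 86.01 F [ 0.  -0.6  0.1] w 0.997 gf 0.0 q7 -0.34
1 [[0.06,-0.05,1.2,0.1,1]]
3 [[0.0,0.0,3.3,0.0,1],[0.0,0.0,3.2,0.0,1],[0.0,0.0,3.3,0.0,1]]
```

Call:
carry_out([
  [0.05, -0.05, 1.2, 0.1, 1],
  [0, 0, 3.3, 0, 1],
  [0, 0, 3.3, 0, 1],
  [0, 0, 2, 0, 1],
  [0, 0, 1.2, 0, 1],
  [0, 0, 0, 0, 1],
  [0, 0, 0, 0, 1],
  [0, 0, 0, 0, 1],
  [0, 0, 0, 0, 1],
])

```text
t: 48.85
eef_pos: [0.6058, -0.0941, 0.0009]
tool_rot: [0.001, 0.731, 0.682, 0.001]
contact_force: [-0.6, -0.7, -0.1]
gripper_width: 1.0
grasp_force: 0.0
```

Call:
carry_out([
  [0, 0, 0, 0, 0.8],
  [0, 0, 0, 0, 0.6],
  [0, 0, 0, 0, 0.4],
  [0, 0, 0, 0, 0.3],
  [0, 0, 0, 0, 0.2],
  [0, 0, 0, 0, 0.2],
  [0, 0, 0, 0, 0.2],
  [0, 0, 0, 0, 0.2],
])

```text
t: 49.65
eef_pos: [0.6055, -0.094, 0.0004]
tool_rot: [0.001, 0.731, 0.682, 0.0]
contact_force: [0.6, 0.5, 6.6]
gripper_width: 0.763
grasp_force: 45.4
```

Call:
carry_out([
  [0, 0, -1, 0, 0.2],
  [0, 0, -3, 0, 0.2],
  [0, 0, -4, 0, 0.2],
  [0, 0, -4, 0, 0.2],
  [0, 0, -4, 0, 0.2],
  [0, 0, -2, 0, 0.2],
  [0, 0, 0, 0, 0.2],
  [0, 0, 0, 0, 0.2],
  [0, 0, 0, 0, 0.2],
])

```text
t: 50.55
eef_pos: [0.6035, -0.0941, 0.1779]
tool_rot: [-0.001, 0.731, 0.682, -0.001]
contact_force: [-0.4, 0.2, -2.2]
gripper_width: 0.767
grasp_force: 45.3
```

```bash
python3 - <<'E'
from tr import *
plan([(.6022,-.2874,.18,148.2)],.2)
E
```

```text
t 50.5 p [ 0.6035 -0.0941  0.1779] a 86.03 F [-0.4  0.2 -2.2] w 0.767 gf 45.3 q7 -0.29
8 [[-2.4,0.2,0.0,-7.8,0.2],[-2.4,-0.2,-0.1,-7.7,0.2],[-2.4,-0.5,0.0,-7.8,0.2],[-2.2,-0.8,0.0,-7.8,0.2],[-2.2,-1.2,0.0,-7.8,0.2],[-2.0,-1.4,-0.1,-7.7,0.2],[-1.7,-1.6,0.0,-7.8,0.2],[-1.56,-1.88,-0.01,-7.8,0.2]]
```

Call:
carry_out([
  [-2.4, 0.2, 0, -7.8, 0.2],
  [-2.4, -0.2, 0, -7.7, 0.2],
  [-2.4, -0.5, 0, -7.8, 0.2],
  [-2.2, -0.8, 0, -7.8, 0.2],
  [-2.2, -1.2, 0, -7.8, 0.2],
  [-2, -1.4, 0, -7.7, 0.2],
  [-1.7, -1.6, 0, -7.8, 0.2],
  [-1.55, -1.9, 0, -7.8, 0.2],
  [0, 0, 2, 0, 0.2],
  [0, 0, 0, 0, 0.2],
  [0, 0, 0, 0, 0.2],
  [0, 0, 0, 0, 0.2],
])

```text
t: 51.75
eef_pos: [0.6037, -0.2861, 0.1599]
tool_rot: [-0.0, 0.273, 0.962, 0.0]
contact_force: [0.4, -0.4, -0.0]
gripper_width: 0.764
grasp_force: 45.1
```

Call:
carry_out([
  [0, 0, 0, 0, 0.2],
  [0, 0, 0, 0, 0.2],
])

```text
t: 51.95
eef_pos: [0.6037, -0.2869, 0.1604]
tool_rot: [0.0, 0.273, 0.962, -0.0]
contact_force: [0.4, -0.2, -2.4]
gripper_width: 0.767
grasp_force: 45.1
```

```bash
python3 - <<'E'
from tr import *
plan([(.6021,-.2874,.117,148.2)],.2)
E
```

```text
t 52.0 p [ 0.6037 -0.2869  0.1604] a 148.26 F [ 0.4 -0.2 -2.4] w 0.767 gf 45.1 q7 0.97
1 [[0.11,-0.13,4.34,0.1,0.2]]
```

Call:
carry_out([
  [0.1, -0.1, 1.4, 0.1, 0.2],
  [0, 0, 1.4, 0, 0.2],
  [0, 0, 0.9, 0, 0.2],
  [0, 0, 0.4, 0, 0.2],
  [0, 0, 0.2, 0, 0.2],
  [0, 0, 0, 0, 0.2],
  [0, 0, 0, 0, 0.2],
  [0, 0, 0, 0, 0.2],
  [0, 0, 0, 0, 0.2],
])

```text
t: 52.85
eef_pos: [0.602, -0.2877, 0.1166]
tool_rot: [0.0, 0.275, 0.962, -0.0]
contact_force: [0.1, -0.8, -2.0]
gripper_width: 0.764
grasp_force: 45.2
```

Call:
carry_out([
  [0, 0, 0.05, 0, 0.2],
  [0, 0, 0, 0, 0.2],
  [0, 0, 0, 0, 0.5],
  [0, 0, 0, 0, 0.7],
  [0, 0, 0, 0, 1],
  [0, 0, 0, 0, 1],
  [0, 0, 0, 0, 1],
  [0, 0, -2, 0, 1],
  [0, 0, -4, 0, 1],
  [0, 0, -4, 0, 1],
  [0.9, -3.6, -2, 0, 1],
  [0.9, -3.6, 0, 0, 1],
])

```text
t: 54.05
eef_pos: [0.551, -0.3388, 0.2404]
tool_rot: [0.003, 0.273, 0.962, -0.0]
contact_force: [0.4, -1.6, 0.1]
gripper_width: 0.998
grasp_force: 0.0
```

Call:
carry_out([
  [0.9, -3.6, 0, 0, 1],
  [0.9, -3.6, 0, 0, 1],
  [0.9, -3.6, 0, 0, 1],
  [0.9, -3.6, 0, 0, 1],
  [0, 0, 0, 0, 1],
  [0, 0, 0, 0, 1],
  [0, 0, 0, 0, 1],
])

```text
t: 54.75
eef_pos: [0.4429, -0.4415, 0.2364]
tool_rot: [0.0, 0.274, 0.962, 0.0]
contact_force: [0.3, 0.9, -0.7]
gripper_width: 1.002
grasp_force: 0.0
```

```bash
python3 - <<'E'
from tr import *
im=imaging.read_camera('top')[:,:,::-1].copy(); s=imaging.read_camera('scene')[:,:,::-1].copy()
print('z=.150'); trays(im,.150); print(bot.get_obs()['t'])
f=lambda im,x0,y0,x1,y1,k:cv2.resize(im[y0:y1,x0:x1],None,fx=k,fy=k,interpolation=cv2.INTER_CUBIC)
a=f(s,150,150,550,300,2); b=f(im,370,140,470,215,4)[:300]; c=f(im,180,140,280,215,4)
cv2.imwrite('pics/end.png',np.vstack([a,np.hstack([b,f(s,150,190,250,265,4)])]))
E
```

```text
z=.150
tray [0.604, -0.2873, 148.2573, 94.0536, 64.1461]
54.85
```

View pics/end.png

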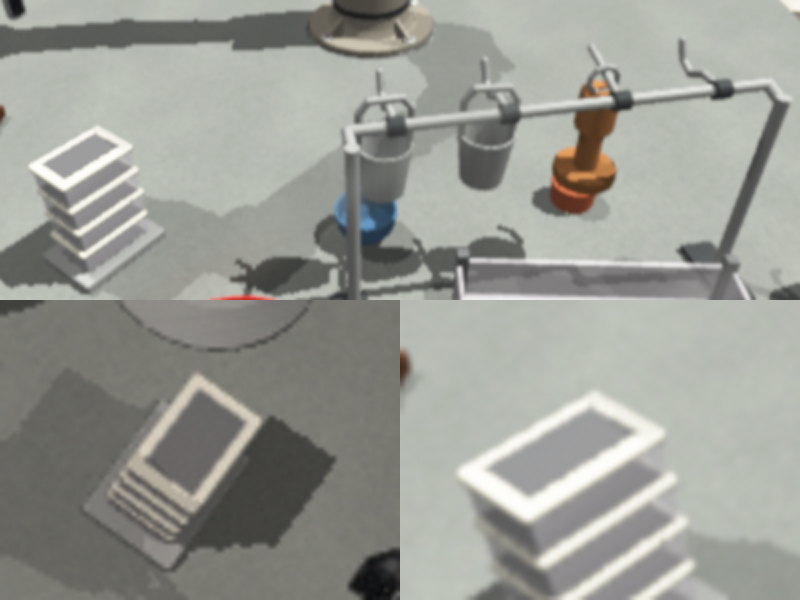

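The final picture shows a straight column of four trays, centred and flush on the riser. Both pails and the masher are hanging, and the bowl and ramekin are untouched. Handing in.

```bash
python3 -c "
from station import bot
print(bot.hand_in())"
```

```text
the job is handed in; nothing more can be done
None
```

Job handed in at about 55 s: both pails hang on hooks, the masher hangs on the peg, and all four trays are stacked on the riser, centred and flush within about 2 mm by camera; bowl and ramekin untouched, hand-in returned no verdict.

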